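# Start the filter drying box in the service van

## Task

Start the drying box: slide its cover shut until it comes up tight against the rubber seal, then back it off to leave a vent gap of about 12 mm. After that, wind the timer clockwise past its top mark (the longest, thickest one) and turn it back down until its pointer stands at the little steel tab on the dial. Leave the tab, the canister in the box and the other things on the bench as they are.

Things in the scene. Friction and masses are not known exactly. Their poses are not given: they have to be found in the camera images.
- dryer: Fixed grey drying box, 200 mm wide (x), 440 mm long (y). Origin: centre of its underside; y along it to its console end, on the robot's left; z up; it stands level. Main part (y -220 to 70 mm): 100 mm high body, its far end from the console (y -212 to -80) an open-topped bay, the rest a closed deck; 12 mm high rails on its two long edges guide the cover. Console (y 70 to 220): carries the timer.
- dial (a point): Centre of the timer's dial on the console's flat panel, at (0, 150, 105) mm in the box's frame. The panel slopes at 35 degrees, its low edge at the box's +y end. Axes: z is the panel's normal and the timer's axis, leaning 35 degrees from vertical to the box's +y; x straight up the slope (towards the box's -y); y as the box's x. Panel 170 x 200 mm; high edge 154 mm above the bench.
- seal (a point): Middle of the rubber seal strip at the box's -y end (12 mm high, standing on the body's top edge), on the face that the cover's edge comes up against, level with the cover's top. Axes as the box's.
- cover (a joint): Sliding aluminium cover of the bay, 168 x 145 x 8 mm, top face 109 mm above the bench. Value in m: 0 fully open (on the deck, next to the console), growing to the box's -y, away from the timer; at 0.130 its edge is tight against the seal, a firm stop. The vent gap is 0.130 minus this value. Friction about 2.5 N; it stays where it is left.
- cover_grip (a point): Point on the cover's black upright fin, which is 14 mm thick along the box's y, 60 mm long along its x and stands 36 mm above the cover (top 145 mm above the bench). The point lies on its centre line, 11 mm under its top; axes as the drying box's. It moves with the cover.
- timer (a joint): Timer knob in rad, growing clockwise (looking at the panel): 0 at the first mark, 0.1745 (10 degrees) per minute mark, 2.618 at the top mark (the last clockwise, number 15, 5 mm wide, 14 mm long), firm stop at 2.97. At 0 the pointer points 85 degrees to the left of straight up the slope. Friction about 0.06 N m; stays where it is left and does not run down.
- timer_grip (a point): Point on the timer's axis, 34 mm out from the panel, inside the grip bar. The bar is 14 mm wide, 56 mm long and reaches from 12 to 46 mm out from the panel, standing on a 60 mm round hub 13 mm high. Axes turn with the knob: x along the bar towards the pointer, z out of the panel along the axis.
- timer_pointer (a point): Tip of the pointer that sticks out of the hub under one end of the bar (a light line on top of the bar marks that end), 47 mm from the axis and 6 mm out from the panel.
- tab (a joint): Angle of the steel tab on the dial, in rad, with the same zero and direction as the timer's value: the timer reads the same when its pointer stands at the tab. It differs from run to run and is to be left alone.
- tab_mark (a point): Point at the inner tip of the small steel tab (16 x 10 x 8 mm, dark, standing up outside the minute marks, 53 to 69 mm from the axis), 47 mm from the axis, 6 mm out from the panel: where the pointer's tip must come.
- canister_wet: Grey filter canister, 84 mm across and 50 mm high, standing in the bay under the cover's path; origin at the centre of its underside. Leave it there.
- canister_spare: Bystander: same canister on the bench; origin at the centre of its underside.
- jar: Bystander: white jar 60 mm across, 80 mm high; origin at the centre of its underside. (A dark bench vise, 150 mm high, is bolted down beyond it, farther left and ahead.)
- screwdriver: Bystander: screwdriver lying on the bench, black handle.

How it is judged:
By the outcome, as a careful person would: the job done as asked, in the order asked, and still so for the second after the job is handed in, with the robot touching nothing.
It also fails if it takes over 54 s, if anything falls off the work surface, if the arm or the gripper's body presses on something with over 40 N, if the wrist force passes 120 N, or if a joint passes its speed limit or range.

## Robot

A 7-joint arm with a two-finger parallel gripper is mounted at the origin on the work surface. World frame = base frame: x ahead of the robot, y to its left, z up, the work surface at z = 0. Lengths are in m, angles in rad, forces in N, time in s.
With the tool pointing down it reaches from about 0.425 to 0.95 m from the base axis. Payload 4.7 kg.
Tool frame: the origin (TCP) lies midway between the tips of the shut fingers; the grasp point (between the pads) lies 19 mm behind it; z points along the fingers, y is the direction in which the jaws open and shut (so a half turn about z gives the same grasp; the last joint's range is limited). The gripper opens to 85 mm and grips with 20 to 120 N. Pads are 22 mm wide; open, the fingers measure 114 mm over their backs; the gripper's body (76 mm by 85 mm) begins 54 mm behind the grasp point. The pads swing forward as they close: fully open they stand 13 mm farther back than shut.
Start: joints at [-0.029, 0.469, -0.049, 1.532, 0.024, 1.141, -0.082], TCP at [0.675, 0, 0.231] pointing down, gripper open.
Joint ranges: [-2.59, 2.59], [-0.33, 1.99], [-1.39, 1.29], [0.1, 2.45], [-1.04, 4.18], [0.21, 1.99], [-2.66, 2.66]. Speed limits (rad/s): [2.57, 2.57, 3.14, 3.14, 3.14, 3.14, 3.14].

## Interface

Orientations are given as a unit quaternion [x, y, z, w].
In Python, from bench import ctrl, capture gives the robot as it stands.
- The arm moves only by the tool carry_out, never from a script. Its argument "increments" is a list of rows, each a list of 3 entries, a list of its own where there are three numbers: the opening, from -1 (shut) to 1 (fully open), so that 0 is half open, then the shift along the tool's x, y, z as a fraction of full scale, then the turn about the tool's z as a fraction of full scale. A call has 1 to 12 rows; each row shifts and turns the commanded pose from where the row before left it, along the tool's axes as they then stand; what a row does not reach is not made up. Full scale, the value 1, is 0.025 m for a shift and 0.08 rad for a turn. A row lasts 1/12 s, in which the tool goes at most 41.7 mm and 7.16 degrees, less where a joint would pass 70% of its speed; a pose out of reach is approached as far as the arm can. A call with a number of a shift or a turn outside -1 to 1 is refused whole. A call with a gripper value outside its range is refused whole. The fingers move at their own pace and stop on an object; "force" is the grip in N (left out, the last holds). Time passes only in rows, so rows that do not move let the fingers close. It gives the time, the measured TCP pose, the force and the opening at its end, in the units of the state.
- ctrl.sense(): the state, without advancing time (a new reading comes with each control period).
- capture(name): name is "scene" or "side" or "wrist"; returns a dict with "image" (420x560x3 uint8, blue, green, red), "fov_y" (degrees; the focal length in pixels is half the picture's height over the tangent of half this angle, whatever the lens; pixels are square), "cx", "cy" (the principal point, pixels), "world_from_camera" (4x4, takes a point from camera to world coordinates). Camera axes: x right, y up, looking along -z (the intrinsics and any distortion apply to the point x, -y, -z); pixel columns grow to the right and rows downward; lengths in m; the calibration is good to about 2 mm. The wrist camera is an equidistant fisheye: a pixel r from the principal point sees the ray r / f radians off the axis. A picture is of the moment at which its call begins. There is no depth.
- ctrl.finish_job(): hands the job in, once; it reports no verdict.
The state is a dict: "time_s": time; "joint_pos": joint angles; "joint_vel": joint speeds; "joint_torque": joint torques, N m; "tcp_pos": TCP position; "eef_rot": TCP orientation; "wrist_force": force on the tool from outside, world axes, zero at the start; "moment": the same for the moment, N m; "grip_width": finger opening in m.
Only numpy, scipy, OpenCV 4.12 (cv2) and the standard library are available. Lean on these libraries where they do the work, as an engineer would, in place of code of your own. Each camera call takes 0.05 s, during which the arm holds its last target.

## Working session

There is one attempt and no reset: what is moved stays moved. The work goes in short steps, Python scripts to look and compute and a tool call to move; the robot and the scene stay as the last step left them, time stands still between calls to the robot, and variables do not carry over. Pictures are saved under pics/ and viewed, and the job is handed in when it is done.

Besides the shell and the picture viewer there is one more tool, called as name(argument=value, ...) on one line, values as JSON. carry_out: Moves the arm, as the interface text tells. Shift numbers are shares of 0.025 m and turn numbers shares of 0.08 rad, none past 1 either way. Its arguments: {"type":"object","properties":{"increments":{"type":"array","items":{"type":"array"}},"force":{"type":"number"}},"required":["increments"]}

```bash
ls; mkdir -p pics; python3 - <<'E'
from bench import ctrl, capture
import cv2,json
print(ctrl.sense())
for n in ["scene","side","wrist"]:
    c=capture(n); cv2.imwrite(f"pics/{n}0.png",c["image"]); print(n,c["fov_y"],c["cx"],c["cy"],c["world_from_camera"])
    import pickle; pickle.dump(c,open(f"{n}0.pkl","wb"))
E
```

```text
pics
{'time_s': 0.0, 'joint_pos': array([-0.02889149,  0.46945583, -0.04860524,  1.53372345,  0.02409369,
        1.14099444, -0.0822941 ]), 'joint_vel': array([-0.00154843, -0.0005389 ,  0.00134084, -0.00127062, -0.00100699,
       -0.00029323,  0.00045098]), 'joint_torque': array([ 1.18357209e-03, -5.10321057e+01, -4.63755790e-02, -2.37716943e+01,
        1.05899444e-02,  7.35067850e-03,  1.56414734e-05]), 'tcp_pos': array([6.74400827e-01, 1.21336277e-05, 2.30239256e-01]), 'eef_rot': array([ 7.07093622e-01,  7.07119236e-01, -7.27802924e-04, -6.82593330e-04]), 'wrist_force': array([1.00349323, 0.00319555, 0.08935162]), 'moment': array([-0.02851716, -0.00364196, -0.01030619]), 'grip_width': 0.08548738218108665}
scene 57.08151894387483 277.4745561816587 211.26385821635319 [[ 0.41010859 -0.63344671  0.65616782  1.16561171]
 [ 0.91202737  0.28808941 -0.2919085  -0.33260046]
 [-0.00412652  0.7181572   0.69586868  0.81940624]
 [ 0.          0.          0.          1.        ]]
side 53.14237301773449 277.63089283882954 215.06982775225768 [[-0.88607252  0.24363402 -0.39435765  0.04504268]
 [-0.4634651  -0.48158269  0.74382674  0.8136548 ]
 [-0.00869432  0.84185544  0.53963305  0.72032843]
 [ 0.          0.          0.          1.        ]]
wrist 65.70646984690485 274.81907029965083 212.91296897204762 [[ 9.99998181e-01 -1.29647589e-03  1.39862789e-03  6.74533267e-01]
 [ 7.81791878e-04  9.47609778e-01  3.19429330e-01  8.20797463e-02]
 [-1.73948589e-03 -3.19427655e-01  9.47609069e-01  3.73408838e-01]
 [ 0.00000000e+00  0.00000000e+00  0.00000000e+00  1.00000000e+00]]
```

View pics/scene0.png

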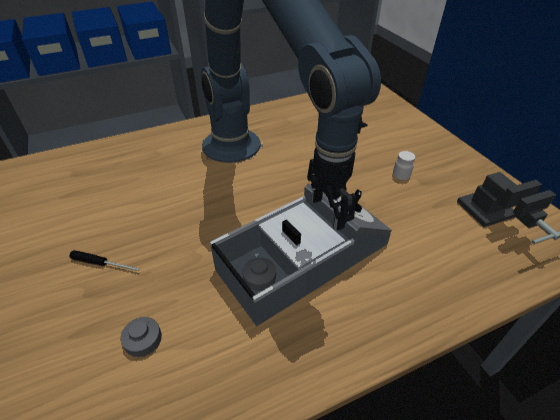

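View pics/side0.png

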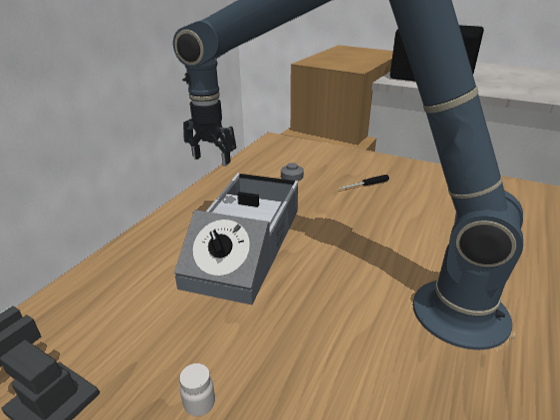

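View pics/wrist0.png

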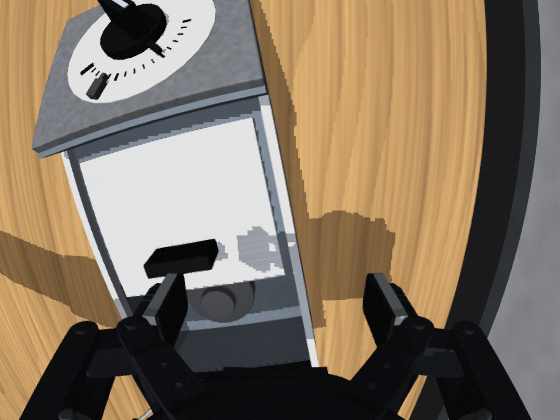

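```bash
python3 - <<'E'
import cv2
w=cv2.imread("pics/wrist0.png");
cv2.imwrite("pics/w0a.png",cv2.resize(w[0:200,0:320],None,fx=2.5,fy=2.5,interpolation=cv2.INTER_CUBIC))
s=cv2.imread("pics/side0.png");
cv2.imwrite("pics/s0a.png",cv2.resize(s[165:305,165:315],None,fx=4,fy=4,interpolation=cv2.INTER_CUBIC))
s=cv2.imread("pics/scene0.png");
cv2.imwrite("pics/c0a.png",cv2.resize(s[170:330,200:400],None,fx=3.5,fy=3.5,interpolation=cv2.INTER_CUBIC))
E
```

```text
(no output)
```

View pics/w0a.png

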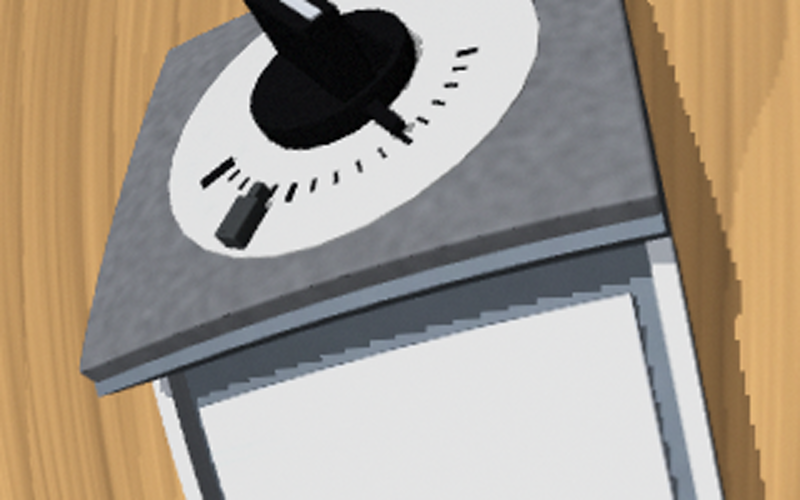

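View pics/s0a.png

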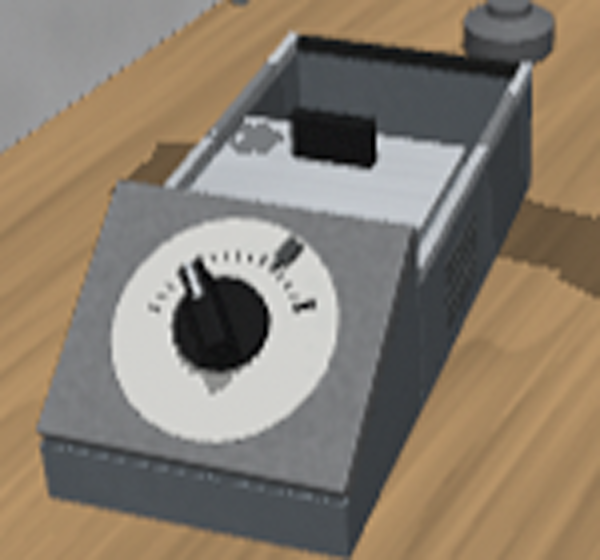

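View pics/c0a.png

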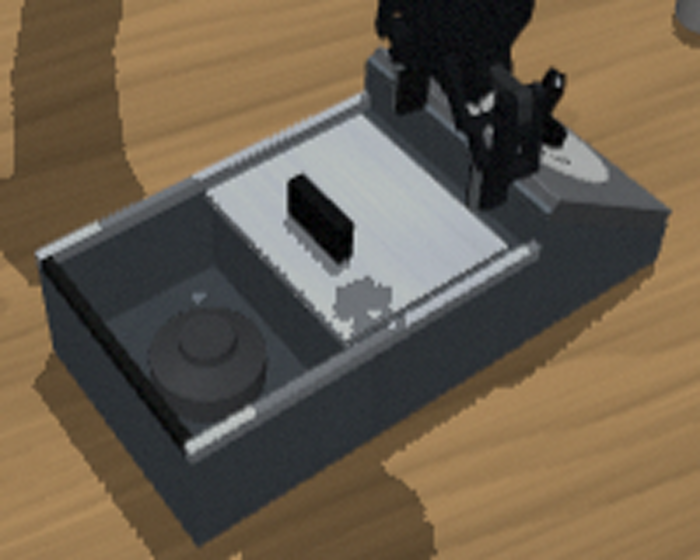

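```bash
cat > h.py <<'E'
import numpy as np, pickle
from scipy.optimize import least_squares
def proj(c,P):
    P=np.atleast_2d(P); M=np.linalg.inv(c["world_from_camera"]); q=P@M[:3,:3].T+M[:3,3]
    x,y,z=q[:,0],-q[:,1],-q[:,2]; f=210/np.tan(np.radians(c["fov_y"]/2))
    if c.get("fish"):
        r=np.hypot(x,y); th=np.arctan2(r,z); s=f*th/r
        return np.c_[c["cx"]+s*x,c["cy"]+s*y]
    return np.c_[c["cx"]+f*x/z,c["cy"]+f*y/z]
def load(n,i=0):
    c=pickle.load(open(f"{n}{i}.pkl","rb")); c["fish"]=n=="wrist"; return c
def box(p,P):
    P=np.atleast_2d(P); a=p[2]; R=np.array([[np.cos(a),-np.sin(a),0],[np.sin(a),np.cos(a),0],[0,0,1]])
    return P@R.T+[p[0],p[1],0]
s35,c35=np.sin(np.radians(35)),np.cos(np.radians(35))
def dial(u,v,w): # x up slope, y box x, z normal -> box frame (m)
    return np.array([0,.150,.105])+u*np.array([0,-c35,s35])+v*np.array([1,0,0])+w*np.array([0,s35,c35])
def tim(t,r,h): # clockwise from 85deg left of up-slope. looking at panel: up= x(upslope); right = ?
    a=t-np.radians(85)  # clockwise from up
    # viewer faces the panel from +y side looking -y: right = box -x
    return dial(r*np.cos(a),-r*np.sin(a),h)
E
python3 - <<'E'
from h import *
obs=[("side",(194.5,210.3),(.1,.0804,.1537)),("side",(269.3,222.3),(-.1,.0804,.1537)),("side",(175,273),(.1,.2196,.0562)),("side",(251.8,288.8),(-.1,.2196,.0562)),
("wrist",(32.8,148.8),(-.1,.0804,.1537)),("wrist",(265.2,83.2),(.1,.0804,.1537)),("wrist",(68,19.2),(-.1,.2196,.0562)),
("scene",(390.9,229.4),(.1,.2196,.0562)),("scene",(212,243.7),(-.1,-.22,.112)),("scene",(253.4,298),(.1,-.22,.112)),("scene",(257.1,325.7),(.1,-.22,0))]
C={n:load(n) for n in("side","wrist","scene")}
f=lambda p:np.concatenate([proj(C[n],box(p,P))[0]-np.array(o) for n,o,P in obs])
r=least_squares(f,[.65,.1,.25],loss="soft_l1"); print(r.x); print(f(r.x).reshape(-1,2).round(1))
p=r.x; np.save("p.npy",p)
print("dial",box(p,dial(0,0,0)),"grip",box(p,dial(0,0,.034)))
for n,o,t in [("side",None,0)]:
    for t in (0,.35,2.618): print(t,proj(C["side"],box(p,tim(t,.047,.006))),proj(C["wrist"],box(p,tim(t,.047,.006))))
E
```

```text
[0.58430275 0.0034647  0.18897954]
[[-0.9 -2.1]
 [-1.8 -2.3]
 [-2.5 -1.8]
 [-1.9 -1.9]
 [-1.9  0.5]
 [-0.6 -4.2]
 [-0.6  0.2]
 [ 0.9  1. ]
 [-2.9 -1.8]
 [-0.2  1.6]
 [-1.6  0.7]]
dial [[0.55612424 0.15079417 0.105     ]] grip [[0.55246074 0.16994857 0.13285117]]
0 [[202.44123511 239.93169375]] [[185.51490148  17.92094642]]
0.35 [[205.88681907 234.27931614]] [[180.0767293   31.18003795]]
2.618 [[238.04082612 239.9231072 ]] [[88.7210473  63.52000866]]
```

```bash
cat >> h.py <<'E'
def unproj(c,uv,z):
    f=210/np.tan(np.radians(c["fov_y"]/2)); d=np.array(uv,float)-[c["cx"],c["cy"]]
    if c.get("fish"):
        r=np.linalg.norm(d); th=r/f; v=np.array([d[0]/r*np.sin(th),-d[1]/r*np.sin(th),-np.cos(th)])
    else: v=np.array([d[0]/f,-d[1]/f,-1])
    M=np.array(c["world_from_camera"]); v=M[:3,:3]@v; o=M[:3,3]; return o+v*(z-o[2])/v[2]
def tobox(p,P):
    a=p[2]; d=np.array(P)-[p[0],p[1],0]; return np.array([np.cos(a)*d[0]+np.sin(a)*d[1],-np.sin(a)*d[0]+np.cos(a)*d[1],d[2]])
E
python3 - <<'E'
from h import *
import cv2
p=np.load("p.npy")
s=load("side");
for uv in [(238.3,192),(259.3,195)]: print("side",tobox(p,unproj(s,uv,.145)))
w=load("wrist")
im=w["image"].copy()
cv2.imwrite("pics/w0b.png",cv2.resize(im[110:310,60:340],None,fx=2.8,fy=2.8,interpolation=cv2.INTER_CUBIC))
E
```

```text
side [ 0.02604317 -0.04450177  0.145     ]
side [-0.03560135 -0.04470911  0.145     ]
```

View pics/w0b.png

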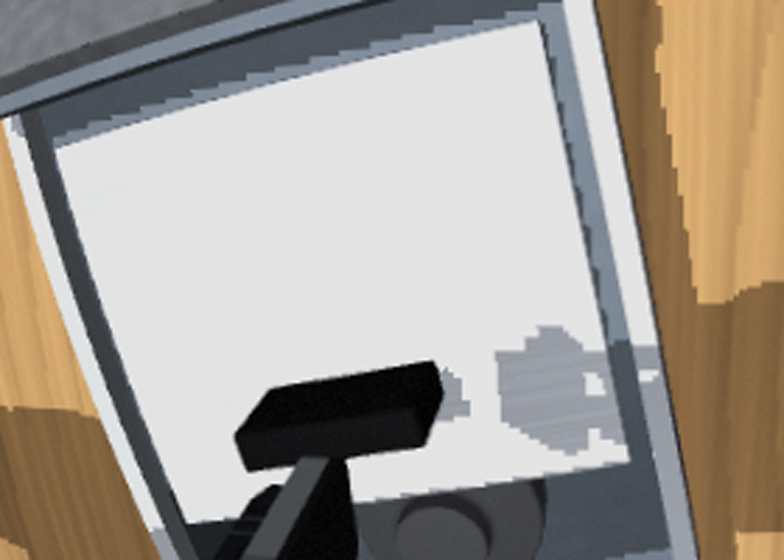

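```bash
python3 - <<'E'
from h import *
p=np.load("p.npy"); w=load("wrist")
for uv in [(236,434),(247,470),(425,446),(442,398)]:
    u=np.array(uv)/2.8+[60,110]; P=unproj(w,u,.145); print(P.round(4),tobox(p,P).round(4))
for uv in [(55,147),(540,20),(630,460),(185,522)]:
    u=np.array(uv)/2.8+[60,110]; P=unproj(w,u,.109); print("cov",P.round(4),tobox(p,P).round(4))
E
```

```text
[ 0.5646 -0.0412  0.145 ] [-0.0278 -0.0402  0.145 ]
[ 0.566  -0.0536  0.145 ] [-0.0287 -0.0527  0.145 ]
[ 0.6234 -0.043   0.145 ] [ 0.0296 -0.053   0.145 ]
[ 0.6295 -0.0275  0.145 ] [ 0.0386 -0.0389  0.145 ]
cov [0.492  0.0423 0.109 ] [-0.0834  0.0555  0.109 ]
cov [0.6564 0.0741 0.109 ] [0.0841 0.0558 0.109 ]
cov [ 0.6836 -0.0672  0.109 ] [ 0.0843 -0.088   0.109 ]
cov [ 0.5184 -0.0996  0.109 ] [-0.0841 -0.0888  0.109 ]
```

carry_out(increments=[[1, [-0.42, -0.81, 0], 0], [1, [-0.42, -0.81, 0], 0], [1, [-0.42, -0.81, 0], 0], [1, [-0.42, -0.81, 0], 0], [1, [0, 0, 0], 1], [1, [0, 0, 0], 1], [1, [0, 0, 0], 1], [1, [0, 0, 0], 1], [1, [0, 0, 0], 1], [1, [0, 0, 0], 1], [1, [0, 0, 0], 1], [1, [0, 0, 0], 1]], force=40)

```text
time_s: 1.15
tcp_pos: [0.5938, -0.0419, 0.231]
eef_rot: [0.895, 0.447, -0.0, -0.0]
wrist_force: [0.7, 0.1, 0.3]
grip_width: 0.0852
```

carry_out(increments=[[0.5, [0, 0, 0], 1], [0.5, [0, 0, 0], 1], [0.5, [0, 0, 0], 1], [0.5, [0, 0, 0], 1], [0.5, [0, 0, 0], 1], [0.5, [0, 0, 0], 1], [0.5, [0, 0, 0], 1], [0.5, [0, 0, 0], 1], [0.5, [0, 0, 0], 1], [0.5, [0, 0, 0], 0.28], [0.5, [0, 0, 0], 0]])

```text
time_s: 2.07
tcp_pos: [0.5938, -0.0418, 0.2311]
eef_rot: [0.996, 0.095, -0.0, 0.0]
wrist_force: [0.3, 0.2, 0.2]
grip_width: 0.0642
```

```bash
cat > cap.py <<'E'
import sys,pickle,cv2
from bench import ctrl,capture
i=sys.argv[1]
for n in sys.argv[2:]:
    c=capture(n); pickle.dump(c,open(f"{n}{i}.pkl","wb")); cv2.imwrite(f"pics/{n}{i}.png",c["image"])
s=ctrl.sense(); print({k:s[k] for k in("time_s","tcp_pos","eef_rot","wrist_force","grip_width")}, s["joint_pos"].round(2))
E
python3 cap.py 1 wrist scene
```

```text
{'time_s': 2.1667, 'tcp_pos': array([ 0.59392675, -0.04187754,  0.23117854]), 'eef_rot': array([ 9.95489475e-01,  9.48719885e-02, -9.99745948e-05, -2.54483008e-05]), 'wrist_force': array([0.60646696, 0.05698643, 0.11075682]), 'grip_width': 0.0644676945926663} [-0.17  0.34  0.21  1.74 -0.08  1.07 -1.31]
```

View pics/wrist1.png

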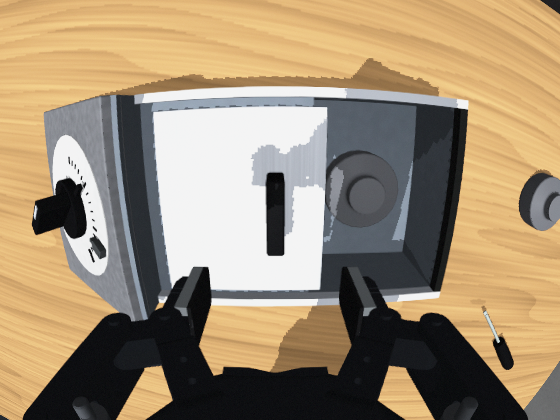

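```bash
python3 - <<'E'
from h import *
p=np.load("p.npy"); w=load("wrist",1)
import cv2
for uv in [(267,172),(283,172),(267,255),(284,255)]:
    P=unproj(w,uv,.145); print(P.round(4),tobox(p,P).round(4))
for uv in [(467,101),(439,297)]:
    P=unproj(w,uv,.112); print("seal corner",P.round(4),tobox(p,P).round(4))
for uv in [(327,107),(320,290)]:
    P=unproj(w,uv,.109); print("cover edge",P.round(4),tobox(p,P).round(4))
im=w["image"]
cv2.imwrite("pics/w1a.png",cv2.resize(im[85:325,30:300],None,fx=2.9,fy=2.5,interpolation=cv2.INTER_CUBIC))
E
```

```text
[ 0.6278 -0.0297  0.145 ] [ 0.0365 -0.0408  0.145 ]
[ 0.63  -0.041  0.145] [ 0.0365 -0.0522  0.145 ]
[ 0.5632 -0.0416  0.145 ] [-0.0292 -0.0403  0.145 ]
[ 0.5657 -0.0547  0.145 ] [-0.0291 -0.0536  0.145 ]
seal corner [ 0.7232 -0.1915  0.112 ] [ 0.0998 -0.2176  0.112 ]
seal corner [ 0.5281 -0.2317  0.112 ] [-0.0994 -0.2205  0.112 ]
cover edge [ 0.6832 -0.0677  0.109 ] [ 0.0837 -0.0885  0.109 ]
cover edge [ 0.518  -0.1008  0.109 ] [-0.0847 -0.09    0.109 ]
```

View pics/w1a.png

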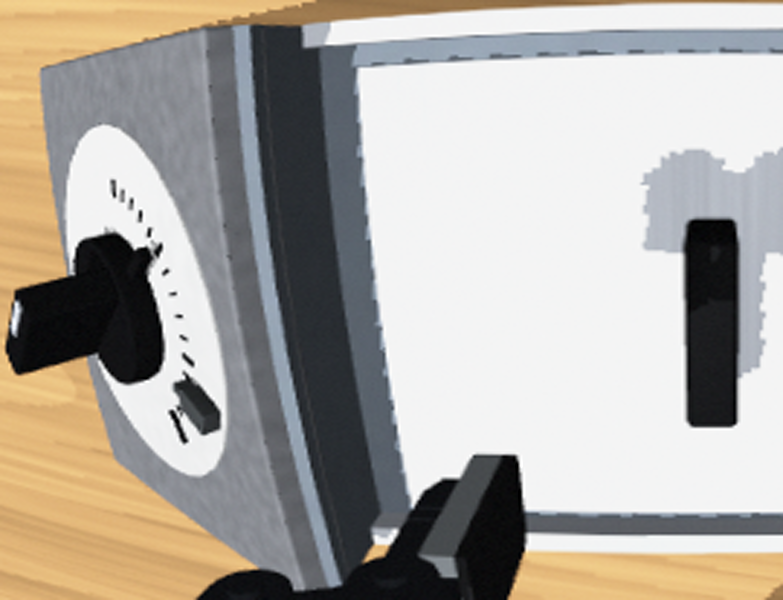

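carry_out(increments=[[0.3, [0, 0, 1], 0], [0.3, [0, 0, 1], 0], [0.3, [0, 0, 1], 0], [0.3, [0, 0, 1], 0], [0.3, [0, 0, 0.6], 0], [0.3, [0, 0, 0], 0], [-1, [0, 0, 0], 0], [-1, [0, 0, 0], 0], [-1, [0, 0, 0], 0], [-1, [0, 0, 0], 0], [-1, [0, 0, 0], 0], [-1, [0, 0, 0], 0]], force=40)

```text
time_s: 3.17
tcp_pos: [0.5951, -0.042, 0.118]
eef_rot: [0.996, 0.094, 0.002, 0.0]
wrist_force: [-2.2, 0.7, 5.8]
grip_width: 0.0134
```

carry_out(increments=[[-1, [0, 0, 0], 0], [-1, [0, 0, 0], 0], [-1, [0, 0, 0], 0], [-1, [0, 0, 0], 0]])

```text
time_s: 3.5
tcp_pos: [0.5951, -0.042, 0.118]
eef_rot: [0.996, 0.094, 0.002, 0.0]
wrist_force: [-1.0, 0.3, 6.0]
grip_width: 0.0137
```

```bash
python3 cap.py 2 wrist
```

```text
{'time_s': 3.55, 'tcp_pos': array([ 0.59508183, -0.04198213,  0.11798547]), 'eef_rot': array([9.95542593e-01, 9.43018255e-02, 1.44957995e-03, 9.51661920e-05]), 'wrist_force': array([-1.23444771, -1.08822853,  6.61276807]), 'grip_width': 0.013255928963374991} [-0.15  0.46  0.19  1.85 -0.11  0.84 -1.28]
```

View pics/wrist2.png

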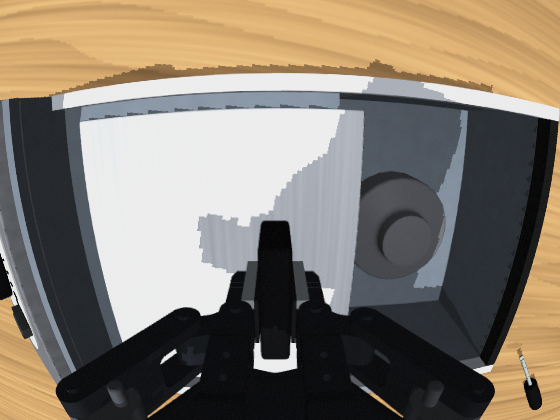

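carry_out(increments=[[-1, [0, 0.3, -0.08], 0], [-1, [0, 0.5, 0], 0], [-1, [0, 0.5, 0], 0], [-1, [0, 0.5, 0], 0], [-1, [0, 0.5, 0], 0], [-1, [0, 0.5, 0], 0], [-1, [0, 0.5, 0], 0], [-1, [0, 0.5, 0], 0], [-1, [0, 0.4, 0], 0], [-1, [0, 0.2, 0], 0], [-1, [0, 0, 0], 0]])

```text
time_s: 4.47
tcp_pos: [0.6164, -0.1513, 0.1181]
eef_rot: [0.996, 0.094, 0.002, 0.001]
wrist_force: [5.6, -0.3, -5.1]
grip_width: 0.0135
```

```bash
python3 cap.py 3 wrist; python3 - <<'E'
from h import *
from bench import ctrl
print(tobox(np.load("p.npy"),ctrl.sense()["tcp_pos"]))
E
```

```text
{'time_s': 4.5167, 'tcp_pos': array([ 0.61640264, -0.15134069,  0.11810391]), 'eef_rot': array([9.95580345e-01, 9.38908871e-02, 1.90584473e-03, 8.03632350e-04]), 'wrist_force': array([ 6.23863863, -1.42843565, -5.05637274]), 'grip_width': 0.013327982961098054} [ 0.03  0.52  0.21  1.76 -0.13  0.88 -1.09]
[ 0.00244717 -0.15807948  0.11810391]
```

View pics/wrist3.png

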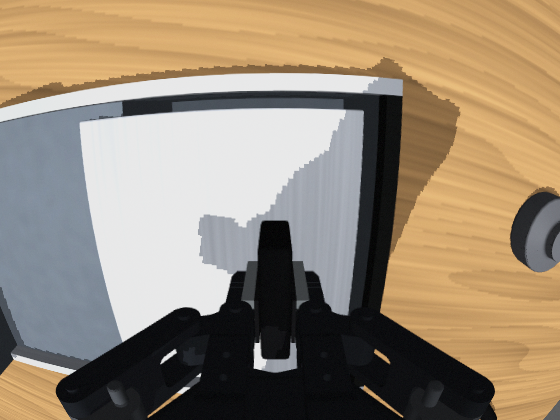

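carry_out(increments=[[-1, [0, 0.1, 0.06], 0], [-1, [0, 0.1, 0], 0], [-1, [0, 0.1, 0], 0], [-1, [0, 0.08, 0], 0], [-1, [0, 0, 0], 0]])

```text
time_s: 4.93
tcp_pos: [0.6181, -0.1598, 0.118]
eef_rot: [0.996, 0.094, 0.002, 0.0]
wrist_force: [4.8, 2.5, 4.9]
grip_width: 0.0134
```

carry_out(increments=[[-1, [0, 0.1, 0], 0], [-1, [0, 0, 0], 0]])

```text
time_s: 5.1
tcp_pos: [0.6183, -0.1612, 0.118]
eef_rot: [0.996, 0.094, 0.002, -0.0]
wrist_force: [3.3, 4.0, 6.9]
grip_width: 0.0133
```

carry_out(increments=[[-1, [0, 0.08, 0], 0], [-1, [0, 0, 0], 0]])

```text
time_s: 5.27
tcp_pos: [0.6183, -0.1612, 0.118]
eef_rot: [0.995, 0.095, 0.001, -0.002]
wrist_force: [1.2, 8.1, 8.8]
grip_width: 0.0132
```

carry_out(increments=[[-1, [0, 0.12, 0], 0], [-1, [0, 0.12, 0], 0], [-1, [0, 0, 0], 0]])

```text
time_s: 5.52
tcp_pos: [0.6183, -0.1612, 0.118]
eef_rot: [0.995, 0.096, -0.001, -0.006]
wrist_force: [-4.4, 17.4, 14.3]
grip_width: 0.0134
```

```bash
python3 cap.py 4 wrist scene; python3 - <<'E'
import cv2
a=cv2.imread("pics/wrist4.png")[60:400,60:420]
cv2.imwrite("pics/w4a.png",cv2.resize(a,None,fx=1.7,fy=1.7))
E
```

```text
{'time_s': 5.6167, 'tcp_pos': array([ 0.61828937, -0.16119614,  0.11796567]), 'eef_rot': array([ 9.95324407e-01,  9.64258838e-02, -7.79559600e-04, -5.54668721e-03]), 'wrist_force': array([-4.62592741, 16.6885605 , 15.23771331]), 'grip_width': 0.013235482664294676} [ 0.05  0.53  0.2   1.74 -0.14  0.89 -1.06]
```

View pics/w4a.png

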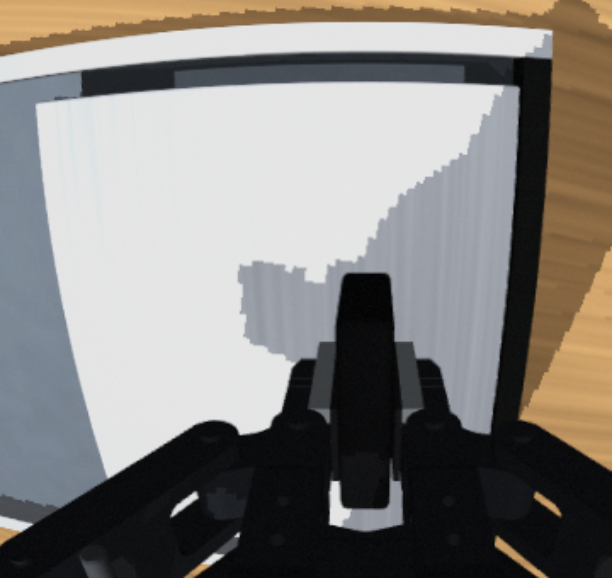

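carry_out(increments=[[-1, [0, -0.2, 0], 0], [-1, [0, -0.2, 0], 0], [-1, [0, -0.2, 0], 0], [-1, [0, 0, 0], 0]])

```text
time_s: 5.95
tcp_pos: [0.6172, -0.1555, 0.118]
eef_rot: [0.996, 0.094, 0.002, 0.001]
wrist_force: [4.2, 1.0, 5.4]
grip_width: 0.0134
```

carry_out(increments=[[-1, [0, -0.12, 0], 0], [-1, [0, -0.12, 0], 0], [-1, [0, 0, 0], 0], [-1, [0, 0, 0], 0]])

```text
time_s: 6.28
tcp_pos: [0.6163, -0.1504, 0.118]
eef_rot: [0.996, 0.094, 0.002, 0.001]
wrist_force: [5.1, -0.6, 4.4]
grip_width: 0.0131
```

```bash
python3 cap.py 5 wrist; python3 - <<'E'
from h import *
from bench import ctrl
p=np.load("p.npy")
print(tobox(p,ctrl.sense()["tcp_pos"])-tobox(p,[0.61828937, -0.16119614,  0.11796567]))
E
```

```text
{'time_s': 6.3333, 'tcp_pos': array([ 0.61624939, -0.15046536,  0.11801502]), 'eef_rot': array([0.99558539, 0.09382789, 0.00218159, 0.00114302]), 'wrist_force': array([4.59036074, 0.03654751, 5.05086906]), 'grip_width': 0.013464972366301368} [ 0.02  0.52  0.21  1.76 -0.13  0.88 -1.1 ]
[1.21892962e-05 1.09229585e-02 4.93462982e-05]
```

carry_out(increments=[[-1, [0, -0.045, 0], 0], [-1, [0, 0, 0], 0], [-1, [0, 0, 0], 0]])

```text
time_s: 6.58
tcp_pos: [0.6161, -0.1499, 0.118]
eef_rot: [0.996, 0.094, 0.002, 0.001]
wrist_force: [5.5, -0.4, 4.5]
grip_width: 0.0132
```

```bash
python3 cap.py 6 wrist; python3 - <<'E'
from h import *
from bench import ctrl
p=np.load("p.npy")
print(tobox(p,ctrl.sense()["tcp_pos"])-tobox(p,[0.61828937, -0.16119614,  0.11796567]))
import cv2
a=cv2.imread("pics/wrist6.png")[80:280,300:460]
cv2.imwrite("pics/w6a.png",cv2.resize(a,None,fx=3,fy=3))
E
```

```text
{'time_s': 6.6333, 'tcp_pos': array([ 0.6161317 , -0.14983709,  0.11801268]), 'eef_rot': array([0.9955954 , 0.09371441, 0.00230849, 0.00144331]), 'wrist_force': array([ 5.53126291, -1.84018434,  4.13592212]), 'grip_width': 0.013417121236930956} [ 0.02  0.52  0.21  1.76 -0.13  0.87 -1.1 ]
[1.46157080e-05 1.15621475e-02 4.70147733e-05]
```

View pics/w6a.png

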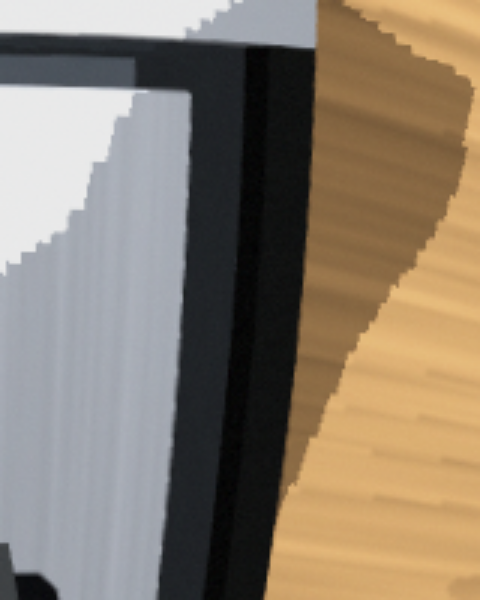

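```bash
python3 - <<'E'
from h import *
p=np.load("p.npy"); w=load("wrist",6)
print(tobox(p,unproj(w,(300+186/3,80+100),.109)),[tobox(p,unproj(w,(300+x/3,80+100),.112)) for x in(236,258,303)])
print(tobox(p,unproj(w,(300+236/3,80+100),.1)))
w=load("wrist",4); print(tobox(p,unproj(w,(365,150),.109)))
E
```

```text
[ 0.05007426 -0.1995186   0.109     ] [array([ 0.05089251, -0.20721605,  0.112     ]), array([ 0.05097295, -0.2110681 ,  0.112     ]), array([ 0.05115947, -0.21914456,  0.112     ])]
[ 0.04826451 -0.21132559  0.1       ]
[ 0.06526892 -0.21092061  0.109     ]
```

carry_out(increments=[[-1, [0, -0.02, 0], 0], [-1, [0, 0, 0], 0], [-0.4, [0, 0, 0], 0], [-0.4, [0, 0, 0], 0], [-0.4, [0, 0, 0], 0], [-0.4, [0, 0, 0], 0], [-0.2, [0, 0, -1], 0], [-0.2, [0, 0, -1], 0], [-0.2, [0, 0, -1], 0], [-0.2, [0, 0, -1], 0], [-0.2, [0, 0, 0], 0]])

```text
time_s: 7.55
tcp_pos: [0.6164, -0.1485, 0.222]
eef_rot: [0.996, 0.094, 0.004, 0.001]
wrist_force: [1.4, -1.2, 0.6]
grip_width: 0.034
```

```bash
python3 cap.py 7 wrist side scene; python3 - <<'E'
import cv2
s=cv2.imread("pics/side7.png");
cv2.imwrite("pics/s7a.png",cv2.resize(s[195:305,165:285],None,fx=5,fy=5,interpolation=cv2.INTER_CUBIC))
E
```

```text
{'time_s': 7.7, 'tcp_pos': array([ 0.61331738, -0.14736657,  0.21609675]), 'eef_rot': array([ 9.95571867e-01,  9.40002241e-02, -7.51207223e-04, -2.26612848e-04]), 'wrist_force': array([ 0.38033445,  0.16047286, -0.32679478]), 'grip_width': 0.03424534122433597} [ 0.    0.41  0.23  1.67 -0.1   1.07 -1.12]
```

View pics/wrist7.png

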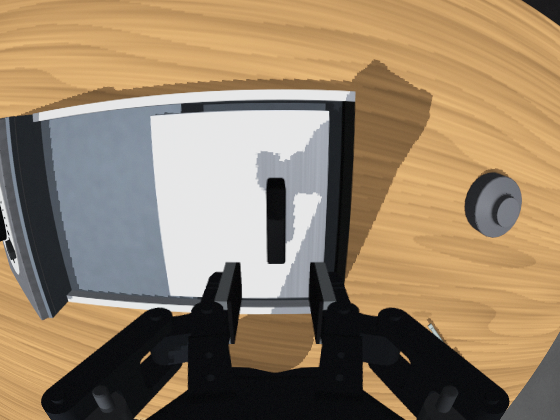

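View pics/s7a.png

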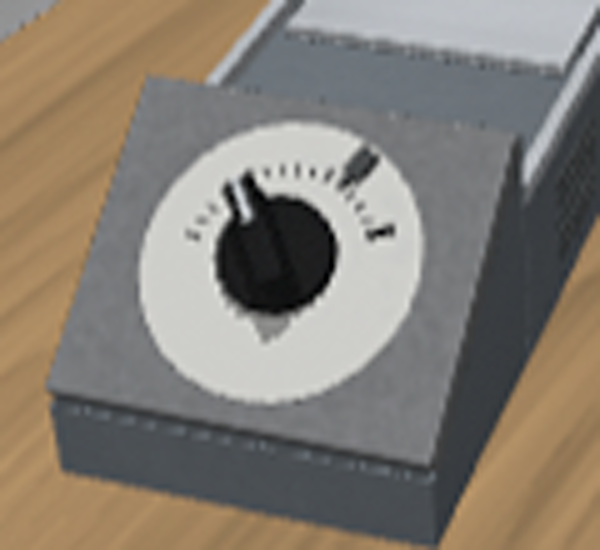

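carry_out(increments=[[-1, [0, 0, -1], 0], [-1, [0, -0.92, -0.3], 0], [-1, [0, -1, 0], 0], [-1, [0, -1, 0], 0], [-1, [0, -1, 0], 0], [-1, [0, -1, 0], 0], [-1, [0, -1, 0], 0], [-1, [0, -1, 0], 0], [-1, [0, -1, 0], 0], [-1, [0, -1, 0], 0], [-1, [0, -1, 0], 0], [-1, [0, -1, 0], 0]])

```text
time_s: 8.7
tcp_pos: [0.5614, 0.1216, 0.2473]
eef_rot: [0.996, 0.094, -0.002, 0.0]
wrist_force: [0.4, -0.1, 0.1]
grip_width: -0.0002
```

carry_out(increments=[[-1, [0, 0, 0], -1], [-1, [0, 0, 0], -1], [-1, [0, 0, 0], -1], [-1, [0, 0, 0], -1], [-1, [0, 0, 0], -1], [-1, [0, 0, 0], -1], [-1, [0, 0, 0], -1], [-1, [0, 0, 0], -1], [-1, [0, 0, 0], -1], [-1, [0, 0, 0], -1]])

```text
time_s: 9.53
tcp_pos: [0.5618, 0.1204, 0.2472]
eef_rot: [0.879, 0.476, -0.002, -0.0]
wrist_force: [-0.5, 0.3, 0.3]
grip_width: 0.0005
```

carry_out(increments=[[-1, [0, 0, 0], -1], [-1, [0, 0, 0], -1], [-1, [0, 0, 0], -1], [-1, [0, 0, 0], -1], [-1, [0, 0, 0], -1], [-1, [0, 0, 0], -1], [-1, [0, 0, 0], -1], [-1, [0, 0, 0], -1], [-1, [0, 0, 0], -1], [-1, [0, 0, 0], -0.63], [-1, [0, 0, 0], 0]])

```text
time_s: 10.45
tcp_pos: [0.5619, 0.1204, 0.2473]
eef_rot: [0.637, 0.771, -0.002, -0.001]
wrist_force: [-0.6, -0.6, -0.2]
grip_width: 0.0
```

```bash
python3 cap.py 8 wrist; python3 - <<'E'
from h import *
from bench import ctrl
s=ctrl.sense(); p=np.load("p.npy")
print(tobox(p,s["tcp_pos"]))
from scipy.spatial.transform import Rotation as R
print(R.from_quat(s["eef_rot"]).as_matrix()[:,0], p[2])
E
```

```text
{'time_s': 10.5, 'tcp_pos': array([0.56205052, 0.12036069, 0.2475787 ]), 'eef_rot': array([ 0.63803291,  0.77000722, -0.00134387, -0.00103833]), 'wrist_force': array([-0.99977915, -0.31597972,  0.61723736]), 'grip_width': 7.886781247747706e-05} [-0.17  0.3  -0.14  1.75  0.05  1.1  -0.14]
[1.03638410e-04 1.18995058e-01 2.47578700e-01]
[-1.85825856e-01  9.82582687e-01 -1.15824506e-04] 0.18897954005156345
```

View pics/wrist8.png

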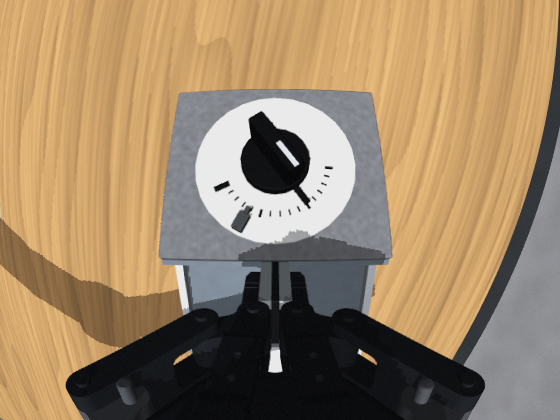

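```bash
python3 - <<'E'
import cv2
a=cv2.imread("pics/wrist8.png")[80:270,150:400]
cv2.imwrite("pics/w8a.png",cv2.resize(a,None,fx=3.2,fy=3.1579,interpolation=cv2.INTER_CUBIC))
b=cv2.imread("pics/wrist8.png")[150:250,195:345]
cv2.imwrite("pics/w8b.png",cv2.resize(b,None,fx=5,fy=5,interpolation=cv2.INTER_CUBIC))
E
```

```text
(no output)
```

View pics/w8b.png

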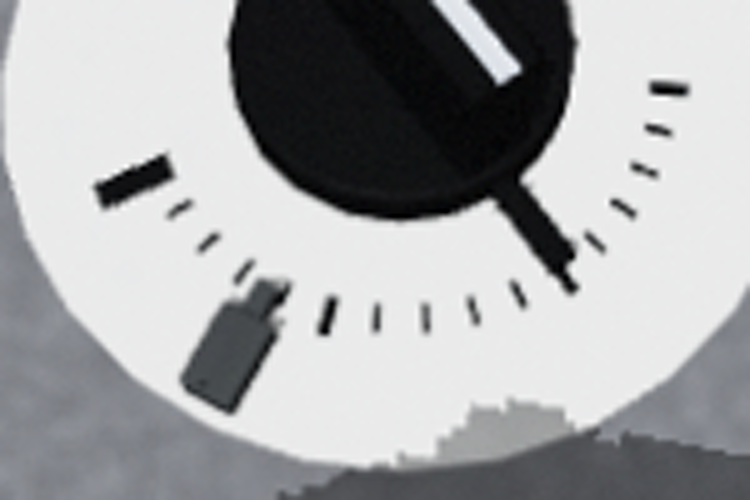

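View pics/w8a.png

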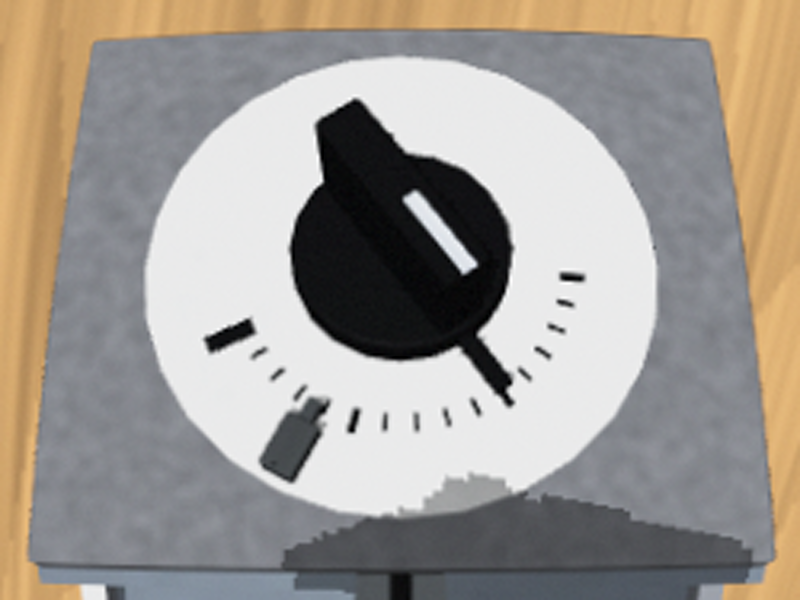

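```bash
python3 - <<'E'
from h import *
w=load("wrist",8); p0=np.load("p.npy")
m={0:(669,89),1:(658,130),2:(645,170),3:(623,208),4:(595,242),6:(519,294),7:(474,311),8:(426,318),9:(377,318),10:(328,316),12:(243,271),13:(208,242),14:(179,208),15:(135,181)}
rad=lambda k,q: q[4] if k in(15,) else (q[5] if k in (0,10) else q[3])
f=lambda q:np.concatenate([proj(w,box(q[:3],tim(k*np.pi/18,rad(k,q),.0)))[0]-(np.array(o)/5+[195,150]) for k,o in m.items()])
r=least_squares(f,list(p0)+[.048,.048,.048]); print(p0,r.x,np.abs(r.fun).max(),np.sqrt(np.mean(r.fun**2)))
np.save("p8.npy",r.x[:3]); p=r.x[:3]
def ang(uv,h):
    g=lambda z: proj(w,box(p,tim(z[0],z[1],h)))[0]-(np.array(uv)/5+[195,150])
    s=least_squares(g,[1.5,.05]); return s.x
for n,uv,h in [("pointer tip",(566,262),.006),("pt base",(503,187),.006),("tabinner",(262,290),.006),("tab in h0",(285,295),0),("taboutL",(184,380),.01),("taboutR",(235,412),.01),("tabout low",(210,396),.008)]:print(n,ang(uv,h))
for t in (1.8,1.9,2.0): print(t,(proj(w,box(p,np.array([tim(t,r,h) for r,h in [(.047,.006),(.053,.008),(.069,.008)]])))-[195,150])*5)
E
```

```text
[0.58430275 0.0034647  0.18897954] [0.58399755 0.00495646 0.19131442 0.04682747 0.05127808 0.04784172] 0.18670828847686494 0.06939983862778196
pointer tip [0.86702732 0.04740034]
pt base [0.88903517 0.03061685]
tabinner [1.97022663 0.04925483]
tab in h0 [1.91638546 0.04688755]
taboutL [2.01135999 0.06935259]
taboutR [1.87005399 0.07034815]
tabout low [1.94513265 0.06931942]
1.8 [[312.5893455  296.48883661]
 [299.91013777 326.39136305]
 [267.41778396 417.41860419]]
1.9 [[286.30025718 286.77826397]
 [269.93043552 315.21523599]
 [228.0078192  402.32049562]]
2.0 [[261.37946505 274.6566869 ]
 [241.55075475 301.2772845 ]
 [190.8309368  383.53650649]]
```

```bash
cat > sim.py <<'E'
from h import *
g=np.stack(np.meshgrid(np.linspace(-.028,.028,57),np.linspace(-.007,.007,15),np.linspace(.012,.046,35),indexing="ij"),-1).reshape(-1,3)
def bar(t):
    a=t-np.radians(85); ca,sa=np.cos(a),np.sin(a)
    u=g[:,0]*ca+g[:,1]*sa; v=-g[:,0]*sa+g[:,1]*ca; h=g[:,2]   # +g1 = ccw side
    return np.c_[v, .15-u*c35+h*s35, .105+u*s35+h*c35]
def hit(t,F,hx,hy):
    B=bar(t); return ((abs(B[:,0]-F[0])<hx)&(abs(B[:,1]-F[1])<hy)&(B[:,2]>F[2])).any()
def push(t,F,hx,hy,sgn,lim=3.2):
    while hit(t,F,hx,hy) and -0.1<t<lim: t+=sgn*.005
    return t
def F_at(theta,R,h): return dial(R*np.cos(theta),-R*np.sin(theta),h)
E
python3 - <<'E'
from sim import *
for hx in(.010,.0145):
  for R in (.026,.03):
    for h in(.024,):
      t=.87; out=[]
      for th in np.radians(np.arange(-110,61,10)):
        F=F_at(th,R,h); t=push(t,F,hx,.011,1); out.append(round(t,2))
      print(hx,R,h,out)
E
```

```text
0.01 0.026 0.024 [1.14, 1.16, 1.16, 1.16, 1.2, 1.28, 1.38, 1.51, 1.77, 1.99, 2.18, 2.35, 2.5, 2.63, 2.77, 2.9, 3.01, 3.2]
0.01 0.03 0.024 [0.99, 0.99, 0.99, 0.99, 1.05, 1.14, 1.26, 1.4, 1.6, 1.82, 2.02, 2.21, 2.38, 2.53, 2.65, 2.78, 2.92, 3.09]
0.0145 0.026 0.024 [1.34, 1.34, 1.34, 1.34, 1.38, 1.45, 1.69, 1.91, 2.08, 2.22, 2.35, 2.47, 2.59, 2.7, 2.79, 2.9, 3.01, 3.2]
0.0145 0.03 0.024 [1.16, 1.17, 1.17, 1.18, 1.23, 1.32, 1.43, 1.64, 1.87, 2.05, 2.21, 2.35, 2.48, 2.55, 2.65, 2.78, 2.92, 3.1]
```

```bash
python3 - <<'E'
from sim import *
from bench import ctrl
p=np.load("p8.npy"); T=tobox(p,ctrl.sense()["tcp_pos"]); print(T)
h=.028
for R in(.045,.05): print(R,[hit(.87,F_at(np.radians(-90),R,h),hx,.011) for hx in(.01,.0145)])
def rows(W,T):
    for F in W:
        d=(F-T)/.025; d=np.round([d[1],d[0],-d[2]],2); print(list(d)); T=T+.025*np.array([d[1],d[0],-d[2]])
    return T
W=[np.array([.05,.166,.2]),F_at(np.radians(-90),.05,h)]
print(W); T1=rows(W,T)
print("arc")
A=[F_at(np.radians(x),.03,h) for x in range(-90,41,10)]
rows(A,T1)
for hx in(.01,.0145):
    t=.87;o=[]
    for F in A: t=push(t,F,hx,.011,1);o.append(round(t,2))
    print(o)
E
```

```text
[0.00039745 0.11747191 0.2475787 ]
0.045 [np.False_, np.False_]
0.05 [np.False_, np.False_]
[array([0.05 , 0.166, 0.2  ]), array([0.05      , 0.16606014, 0.12793626])]
[np.float64(1.94), np.float64(1.98), np.float64(1.9)]
[np.float64(0.0), np.float64(0.0), np.float64(2.89)]
arc
[np.float64(0.0), np.float64(-0.8), np.float64(-0.0)]
[np.float64(-0.17), np.float64(-0.01), np.float64(-0.12)]
[np.float64(-0.16), np.float64(-0.06), np.float64(-0.12)]
[np.float64(-0.16), np.float64(-0.09), np.float64(-0.11)]
[np.float64(-0.14), np.float64(-0.12), np.float64(-0.1)]
[np.float64(-0.12), np.float64(-0.14), np.float64(-0.08)]
[np.float64(-0.1), np.float64(-0.18), np.float64(-0.07)]
[np.float64(-0.07), np.float64(-0.19), np.float64(-0.05)]
[np.float64(-0.04), np.float64(-0.2), np.float64(-0.03)]
[np.float64(-0.02), np.float64(-0.21), np.float64(-0.01)]
[np.float64(0.02), np.float64(-0.2), np.float64(0.01)]
[np.float64(0.04), np.float64(-0.21), np.float64(0.03)]
[np.float64(0.07), np.float64(-0.19), np.float64(0.05)]
[np.float64(0.1), np.float64(-0.17), np.float64(0.07)]
[0.97, 0.99, 1.05, 1.14, 1.26, 1.4, 1.6, 1.82, 2.02, 2.21, 2.38, 2.53, 2.65, 2.78]
[1.16, 1.18, 1.23, 1.32, 1.43, 1.64, 1.87, 2.05, 2.21, 2.35, 2.48, 2.55, 2.65, 2.78]
```

carry_out(increments=[[-1, [0.97, 0.99, 0.95], 0], [-1, [0.97, 0.99, 0.95], 0], [-1, [0, 0, 0.97], 0], [-1, [0, 0, 0.96], 0], [-1, [0, 0, 0.96], 0], [-1, [0, 0, 0], 0], [-1, [0, -0.4, 0], 0], [-1, [0, -0.4, 0], 0], [-1, [0, 0, 0], 0]])

```text
time_s: 11.25
tcp_pos: [0.5833, 0.1723, 0.1322]
eef_rot: [0.638, 0.77, 0.002, 0.002]
wrist_force: [2.4, -1.4, -0.4]
grip_width: -0.0
```

```bash
python3 cap.py 9 wrist side; python3 - <<'E'
from h import *
from bench import ctrl
import cv2
print(tobox(np.load("p8.npy"),ctrl.sense()["tcp_pos"]))
s=cv2.imread("pics/side9.png");w=cv2.imread("pics/wrist9.png")
a=cv2.resize(s[170:310,145:305],(480,420),interpolation=cv2.INTER_CUBIC)
cv2.imwrite("pics/b9.png",np.hstack([a,w])[:, :].copy() if 0 else cv2.resize(np.hstack([a,w]),(800,323)))
E
```

```text
{'time_s': 11.35, 'tcp_pos': array([0.58295595, 0.17343247, 0.13216006]), 'eef_rot': array([0.63794893, 0.77007691, 0.00141963, 0.00083746]), 'wrist_force': array([ 0.18807534,  0.90384547, -0.17285508]), 'grip_width': 0.00029486249646328195} [-0.25  0.46 -0.15  1.79  0.08  0.89 -0.25]
[0.03101303 0.16560025 0.13216006]
```

View pics/b9.png

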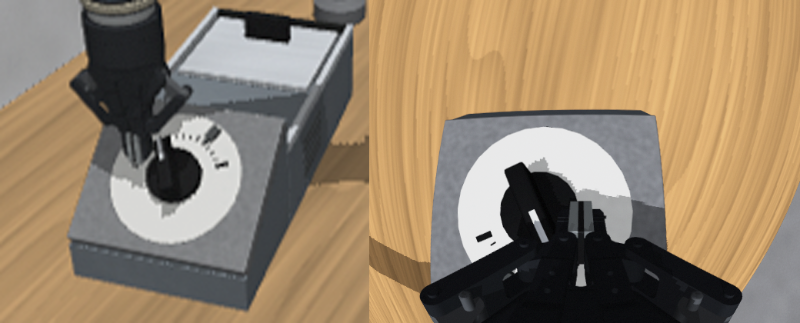

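carry_out(increments=[[-1, [-0.17, -0.01, -0.02], 0], [-1, [-0.16, -0.06, -0.12], 0], [-1, [-0.16, -0.09, -0.11], 0], [-1, [-0.14, -0.12, -0.1], 0], [-1, [-0.12, -0.14, -0.08], 0], [-1, [-0.1, -0.18, -0.07], 0], [-1, [-0.07, -0.19, -0.05], 0], [-1, [-0.04, -0.2, -0.03], 0], [-1, [-0.02, -0.21, -0.01], 0], [-1, [0.02, -0.2, 0.01], 0], [-1, [0, 0, 0], 0]])

```text
time_s: 12.27
tcp_pos: [0.5515, 0.1428, 0.1445]
eef_rot: [0.638, 0.77, -0.001, -0.0]
wrist_force: [0.8, -0.5, 1.2]
grip_width: 0.0
```

```bash
python3 cap.py 10 wrist side; python3 - <<'E'
from h import *
from bench import ctrl
import cv2
print(tobox(np.load("p8.npy"),ctrl.sense()["tcp_pos"]))
s=cv2.imread("pics/side10.png");w=cv2.imread("pics/wrist10.png")
a=cv2.resize(s[170:310,145:305],(480,420),interpolation=cv2.INTER_CUBIC)
cv2.imwrite("pics/b10.png",cv2.resize(np.hstack([a,w[:,100:460]]),(800,400)))
E
```

```text
{'time_s': 12.3667, 'tcp_pos': array([0.55179611, 0.14291498, 0.14433917]), 'eef_rot': array([ 6.37541052e-01,  7.70415773e-01, -9.00783282e-04, -3.64503696e-04]), 'wrist_force': array([ 0.24107495, -0.59649985,  1.15638528]), 'grip_width': 0.00020283047270009574} [-0.21  0.4  -0.15  1.87  0.08  0.88 -0.21]
[-0.00538119  0.14156457  0.14433917]
```

View pics/b10.png

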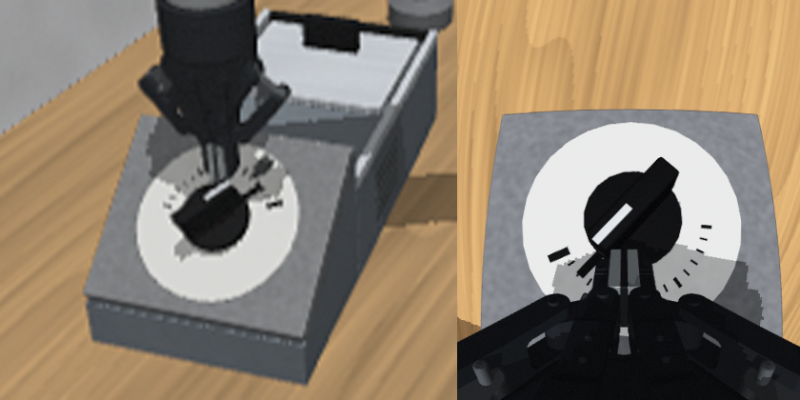

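carry_out(increments=[[-1, [0.03, -0.2, 0.02], 0], [-1, [0.04, -0.21, 0.03], 0], [-1, [0.07, -0.19, 0.05], 0], [-1, [0.1, -0.1, 0.07], 0], [-1, [0, 0, 0], 0], [-1, [0, 0, 0], 0]])

```text
time_s: 12.87
tcp_pos: [0.533, 0.1459, 0.1397]
eef_rot: [0.637, 0.771, -0.001, -0.001]
wrist_force: [0.2, -0.3, 1.6]
grip_width: 0.0
```

```bash
python3 cap.py 11 wrist; python3 - <<'E'
from h import *
from bench import ctrl
import cv2
print(tobox(np.load("p8.npy"),ctrl.sense()["tcp_pos"]))
w=cv2.imread("pics/wrist11.png")
cv2.imwrite("pics/b11.png",cv2.resize(w[100:300,150:400],None,fx=3,fy=3,interpolation=cv2.INTER_CUBIC))
E
```

```text
{'time_s': 12.9167, 'tcp_pos': array([0.5332522 , 0.14599827, 0.13972337]), 'eef_rot': array([ 0.63744669,  0.7704935 , -0.000934  , -0.00077628]), 'wrist_force': array([ 0.12882449, -0.72197719,  0.4201869 ]), 'grip_width': 0.00010942137916382862} [-0.22  0.38 -0.15  1.91  0.07  0.86 -0.23]
[-0.02300048  0.14811772  0.13972337]
```

View pics/b11.png

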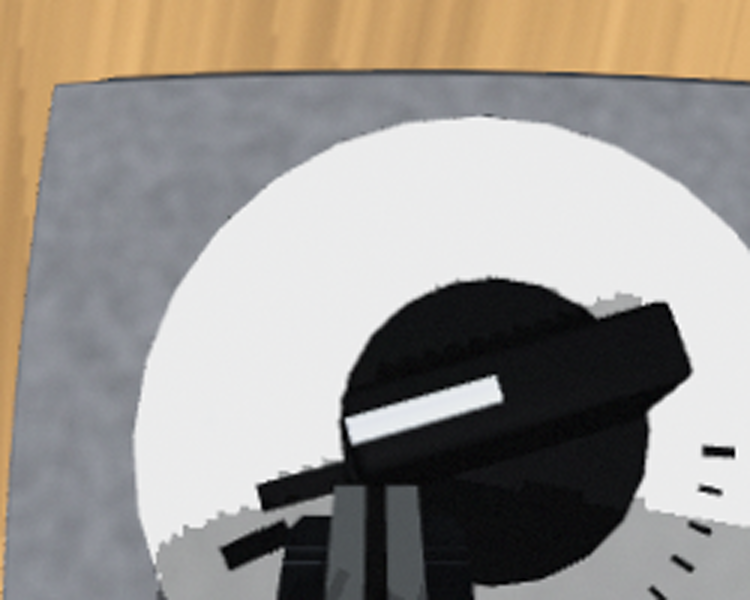

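```bash
python3 - <<'E'
from h import *
p=np.load("p8.npy"); w=load("wrist",11)
def ang(uv,h):
    o=np.array(uv)/3+[150,100]
    s=least_squares(lambda z: proj(w,box(p,tim(z[0],z[1],h)))[0]-o,[2.5,.05]); return s.x
print(ang((262,497),.006),ang((345,475),.006),ang((226,558),0),ang((287,532),0))
E
```

```text
[2.76632556 0.04690946] [2.75585051 0.03040243] [2.61291834 0.05821069] [2.6066255  0.04505183]
```

```bash
python3 - <<'E'
from sim import *
h=.028
for R in(.03,.034):
  for hx in(.01,.0145):
    t=2.76;o=[]
    for x in range(150,49,-10):
        F=F_at(np.radians(x),R,h); t=push(t,F,hx,.011,-1); o.append((x,round(t,2)))
    print(R,hx,o)
for x in(140,130,120): print(x,[(R,hx,bool(hit(2.76,F_at(np.radians(x),R,h),hx,.011))) for R in(.03,.04,.045,.05) for hx in(.01,.0145)])
E
```

```text
0.03 0.01 [(150, -0.1), (140, -0.1), (130, -0.1), (120, -0.1), (110, -0.1), (100, -0.1), (90, -0.1), (80, -0.1), (70, -0.1), (60, -0.1), (50, -0.1)]
0.03 0.0145 [(150, -0.1), (140, -0.1), (130, -0.1), (120, -0.1), (110, -0.1), (100, -0.1), (90, -0.1), (80, -0.1), (70, -0.1), (60, -0.1), (50, -0.1)]
0.034 0.01 [(150, 2.44), (140, 2.44), (130, 2.37), (120, 2.31), (110, 2.22), (100, 2.19), (90, 2.19), (80, 2.19), (70, 2.1), (60, 1.98), (50, 1.83)]
0.034 0.0145 [(150, -0.1), (140, -0.1), (130, -0.1), (120, -0.1), (110, -0.1), (100, -0.1), (90, -0.1), (80, -0.1), (70, -0.1), (60, -0.1), (50, -0.1)]
140 [(0.03, 0.01, True), (0.03, 0.0145, True), (0.04, 0.01, False), (0.04, 0.0145, False), (0.045, 0.01, False), (0.045, 0.0145, False), (0.05, 0.01, False), (0.05, 0.0145, False)]
130 [(0.03, 0.01, True), (0.03, 0.0145, True), (0.04, 0.01, True), (0.04, 0.0145, True), (0.045, 0.01, False), (0.045, 0.0145, False), (0.05, 0.01, False), (0.05, 0.0145, False)]
120 [(0.03, 0.01, True), (0.03, 0.0145, True), (0.04, 0.01, True), (0.04, 0.0145, True), (0.045, 0.01, False), (0.045, 0.0145, True), (0.05, 0.01, False), (0.05, 0.0145, False)]
```

```bash
python3 - <<'E'
from sim import *
h=.028
for v in(-.024,-.028,-.032):
  for hx in(.01,.0145):
    t=2.76;o=[]
    for u in np.arange(-.04,.03,.004):
        F=dial(u,v,h); t=push(t,F,hx,.011,-1); o.append((round(u*1e3),round(t,2)))
    print(v,hx,o)
E
```

```text
-0.024 0.01 [(-40, 2.76), (-36, 2.76), (-32, 2.76), (-28, 2.69), (-24, 2.42), (-20, 2.2), (-16, 2.03), (-12, 1.92), (-8, 1.85), (-4, 1.78), (0, 1.74), (4, 1.74), (8, 1.74), (12, 1.74), (16, 1.74), (20, 1.74), (24, 1.74), (28, 1.74)]
-0.024 0.0145 [(-40, 2.76), (-36, 2.76), (-32, 2.76), (-28, 2.47), (-24, 2.06), (-20, 1.84), (-16, 1.72), (-12, 1.66), (-8, 1.62), (-4, 1.6), (0, 1.58), (4, 1.57), (8, 1.57), (12, 1.57), (16, 1.57), (20, 1.57), (24, 1.57), (28, 1.57)]
-0.028 0.01 [(-40, 2.76), (-36, 2.76), (-32, 2.76), (-28, 2.76), (-24, 2.55), (-20, 2.37), (-16, 2.22), (-12, 2.09), (-8, 2.0), (-4, 1.93), (0, 1.91), (4, 1.91), (8, 1.91), (12, 1.91), (16, 1.91), (20, 1.91), (24, 1.91), (28, 1.91)]
-0.028 0.0145 [(-40, 2.76), (-36, 2.76), (-32, 2.76), (-28, 2.67), (-24, 2.38), (-20, 2.14), (-16, 2.0), (-12, 1.89), (-8, 1.82), (-4, 1.77), (0, 1.73), (4, 1.73), (8, 1.73), (12, 1.73), (16, 1.73), (20, 1.73), (24, 1.73), (28, 1.73)]
-0.032 0.01 [(-40, 2.76), (-36, 2.76), (-32, 2.76), (-28, 2.76), (-24, 2.64), (-20, 2.48), (-16, 2.34), (-12, 2.22), (-8, 2.13), (-4, 2.11), (0, 2.11), (4, 2.11), (8, 2.11), (12, 2.11), (16, 2.11), (20, 2.11), (24, 2.11), (28, 2.11)]
-0.032 0.0145 [(-40, 2.76), (-36, 2.76), (-32, 2.76), (-28, 2.76), (-24, 2.55), (-20, 2.35), (-16, 2.18), (-12, 2.07), (-8, 1.98), (-4, 1.91), (0, 1.89), (4, 1.89), (8, 1.89), (12, 1.89), (16, 1.89), (20, 1.89), (24, 1.89), (28, 1.89)]
```

carry_out(increments=[[-1, [0, 0, -0.9], 0], [-1, [0, 0, -0.9], 0], [-1, [0.7, -0.1, 0], 0], [-1, [0.75, -0.13, 0], 0], [-1, [0.75, -0.13, 0], 0], [-1, [0, 0, 0.8], 0], [-1, [0, 0, 0.8], 0], [-1, [0, 0, 0.8], 0], [-1, [0, 0, 0.8], 0], [-1, [0, 0, 0], 0], [-1, [0, 0, 0], 0]])

```text
time_s: 13.83
tcp_pos: [0.5143, 0.1984, 0.1044]
eef_rot: [0.637, 0.77, -0.001, -0.001]
wrist_force: [-0.5, -0.8, 0.6]
grip_width: -0.0
```

```bash
python3 cap.py 12 wrist; python3 - <<'E'
from h import *
from bench import ctrl
import cv2
print(tobox(np.load("p8.npy"),ctrl.sense()["tcp_pos"]))
E
```

```text
{'time_s': 13.8833, 'tcp_pos': array([0.51532555, 0.19878799, 0.10554821]), 'eef_rot': array([ 6.37514082e-01,  7.70438658e-01,  1.02146778e-04, -2.42696472e-04]), 'wrist_force': array([0.08384219, 0.14175385, 0.50456319]), 'grip_width': 8.55035644279154e-05} [-0.31  0.42 -0.17  1.94  0.1   0.78 -0.35]
[-0.03056213  0.20335304  0.10554821]
```

View pics/wrist12.png

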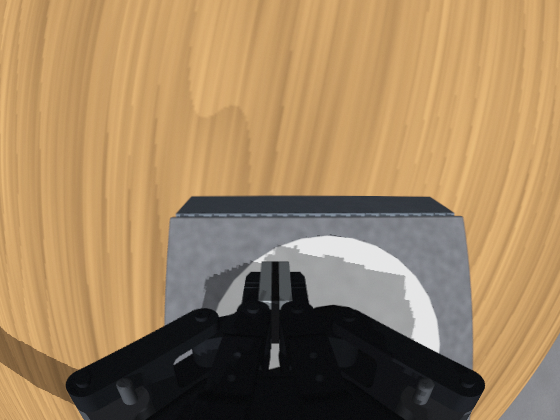

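carry_out(increments=[[-1, [-0.12, -0.06, -0.09], 0], [-1, [-0.12, 0, -0.09], 0], [-1, [-0.12, 0, -0.09], 0], [-1, [-0.12, 0, -0.09], 0], [-1, [-0.12, 0, -0.09], 0], [-1, [-0.12, 0, -0.08], 0], [-1, [-0.12, 0, -0.08], 0], [-1, [-0.12, 0, -0.08], 0], [-1, [0, 0, 0], 0]])

```text
time_s: 14.63
tcp_pos: [0.5186, 0.1747, 0.123]
eef_rot: [0.638, 0.77, 0.001, -0.0]
wrist_force: [-0.6, 3.3, 0.7]
grip_width: 0.0001
```

```bash
python3 cap.py 13 wrist side; python3 - <<'E'
from h import *
from bench import ctrl
import cv2
print(tobox(np.load("p8.npy"),ctrl.sense()["tcp_pos"]))
s=cv2.imread("pics/side13.png");w=cv2.imread("pics/wrist13.png")
a=cv2.resize(s[170:310,145:305],(480,420),interpolation=cv2.INTER_CUBIC)
cv2.imwrite("pics/b13.png",cv2.resize(np.hstack([a,w[:,100:460]]),(800,400)))
E
```

```text
{'time_s': 14.7333, 'tcp_pos': array([0.51835046, 0.1746633 , 0.12273413]), 'eef_rot': array([6.37492884e-01, 7.70456206e-01, 2.36426970e-04, 5.26746869e-05]), 'wrist_force': array([-0.63346241,  1.32794912,  2.02228896]), 'grip_width': -0.000310695626344562} [-0.27  0.39 -0.17  1.94  0.09  0.81 -0.3 ]
[-0.0321797   0.17909333  0.12273413]
```

View pics/b13.png

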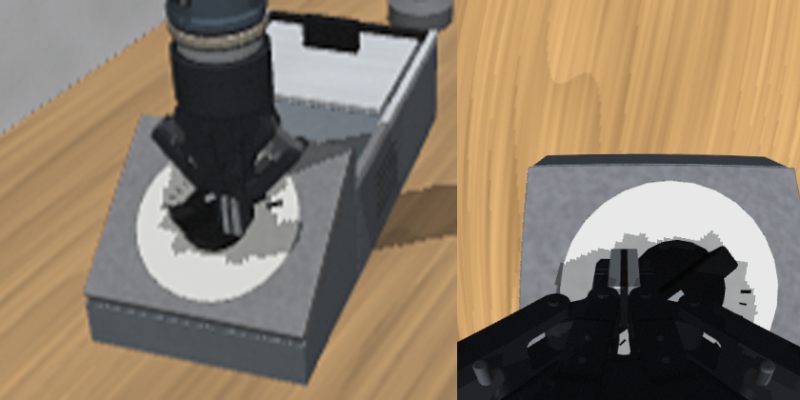

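```bash
cat > bf.py <<'E'
import sys
from h import *
import cv2
i=sys.argv[1]; x0,y0,x1,y1=map(int,sys.argv[2:6]); k=float(sys.argv[6])
w=load("wrist",i); p=np.load("p8.npy"); im=w["image"].copy()
for t,c in zip(map(float,sys.argv[7:]),[(0,0,255),(0,255,0),(255,128,0)]):
    a=t-np.radians(85)
    P=[]
    for r,s in[(.028,.007),(-.028,.007),(-.028,-.007),(.028,-.007)]:
        P.append(dial(r*np.cos(a)+s*np.sin(a),-r*np.sin(a)+s*np.cos(a),.046))
    q=(proj(w,box(p,np.array(P)))-[x0,y0])*k
    sys.stdout.write(f"{t} {q.round().tolist()}\n")
cv2.imwrite(f"pics/bf{i}.png",cv2.resize(im[y0:y1,x0:x1],None,fx=k,fy=k,interpolation=cv2.INTER_CUBIC))
E
python3 bf.py 13 230 220 440 360 3.5 2.0 2.15 2.3
```

```text
2.0 [[345.0, 495.0], [535.0, 126.0], [448.0, 79.0], [252.0, 447.0]]
2.15 [[314.0, 485.0], [556.0, 148.0], [477.0, 89.0], [229.0, 424.0]]
2.3 [[285.0, 471.0], [573.0, 174.0], [504.0, 103.0], [211.0, 397.0]]
```

View pics/bf13.png

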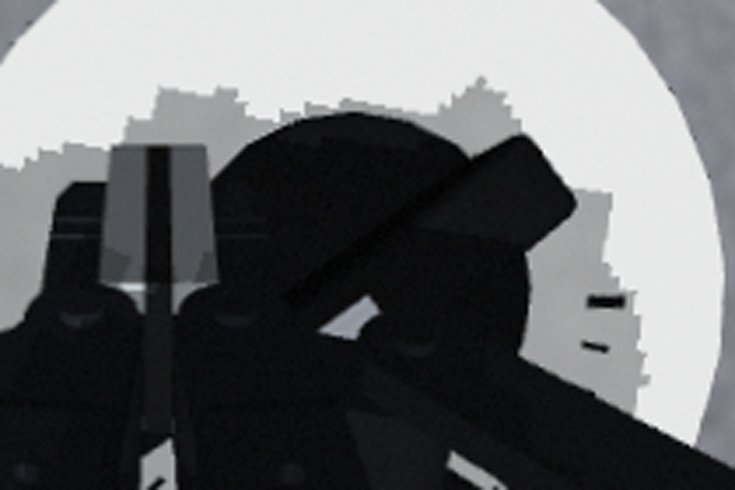

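carry_out(increments=[[-1, [-0.1, 0, -0.07], 0], [-1, [-0.1, 0, -0.07], 0], [-1, [-0.1, 0, -0.07], 0], [-1, [-0.1, 0, -0.07], 0], [-1, [-0.1, 0, -0.07], 0], [-1, [0, 0, 0], 0]])

```text
time_s: 15.23
tcp_pos: [0.5205, 0.1605, 0.1314]
eef_rot: [0.638, 0.77, -0.001, 0.0]
wrist_force: [-1.8, -0.2, 0.3]
grip_width: 0.0
```

```bash
python3 cap.py 14 wrist; python3 bf.py 14 220 170 440 340 3.5 2.0 2.2 2.4;  python3 - <<'E'
from h import *
from bench import ctrl
print(tobox(np.load("p8.npy"),ctrl.sense()["tcp_pos"]))
E
```

```text
{'time_s': 15.2833, 'tcp_pos': array([0.52047558, 0.16066248, 0.13126004]), 'eef_rot': array([ 6.38160017e-01,  7.69903304e-01, -8.03923546e-04,  2.19318464e-04]), 'wrist_force': array([-1.08264763,  0.00912478,  0.71848617]), 'grip_width': 0.00019293953016922408} [-0.24  0.38 -0.17  1.94  0.08  0.83 -0.27]
2.0 [[387.0, 548.0], [569.0, 182.0], [483.0, 135.0], [293.0, 498.0]]
2.2 [[346.0, 533.0], [597.0, 212.0], [520.0, 149.0], [263.0, 465.0]]
2.4 [[308.0, 511.0], [618.0, 247.0], [555.0, 171.0], [241.0, 427.0]]
[-0.03275561  0.16494385  0.13126004]
```

View pics/bf14.png

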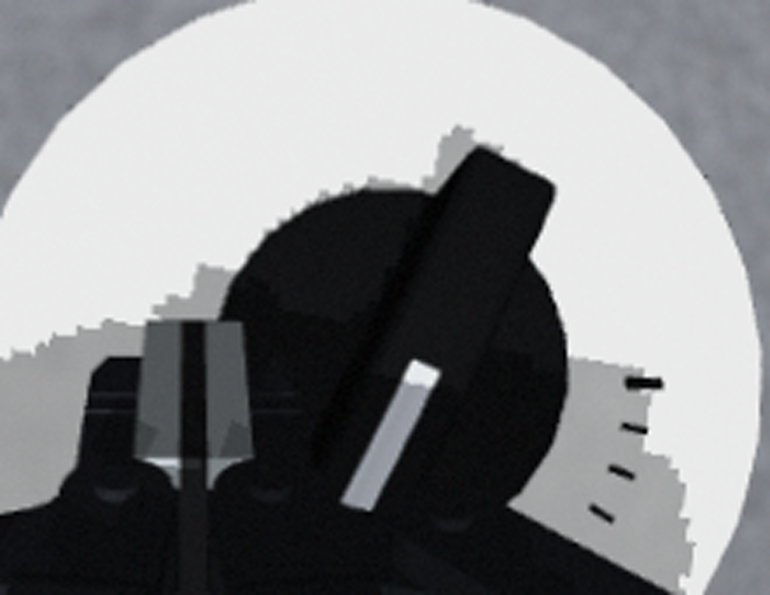

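carry_out(increments=[[-1, [0, -0.3, 0], 0], [-1, [0, 0, -0.9], 0], [-1, [0, 0, -0.9], 0], [-1, [0, 0, -0.95], 0], [-1, [-0.64, 0.54, -0.95], 0], [-1, [-0.64, 0.54, -0.95], 0], [-1, [-0.64, 0.54, 0], 0], [-1, [0, 0, 0], 0], [-1, [0, 0, 0], 0]])

```text
time_s: 16.03
tcp_pos: [0.5624, 0.1194, 0.2474]
eef_rot: [0.639, 0.769, -0.0, 0.0]
wrist_force: [-0.2, -0.3, -0.2]
grip_width: 0.0003
```

```bash
python3 cap.py 15 wrist side; python3 bf.py 15 195 150 345 260 5
```

```text
{'time_s': 16.1333, 'tcp_pos': array([0.56092228, 0.12136776, 0.24671199]), 'eef_rot': array([ 6.37409291e-01,  7.70524997e-01, -6.05854158e-04, -5.07873086e-04]), 'wrist_force': array([-0.19064675,  0.16160254,  0.11762736]), 'grip_width': -0.0001100634669033156} [-0.17  0.3  -0.15  1.75  0.05  1.1  -0.14]
```

View pics/bf15.png

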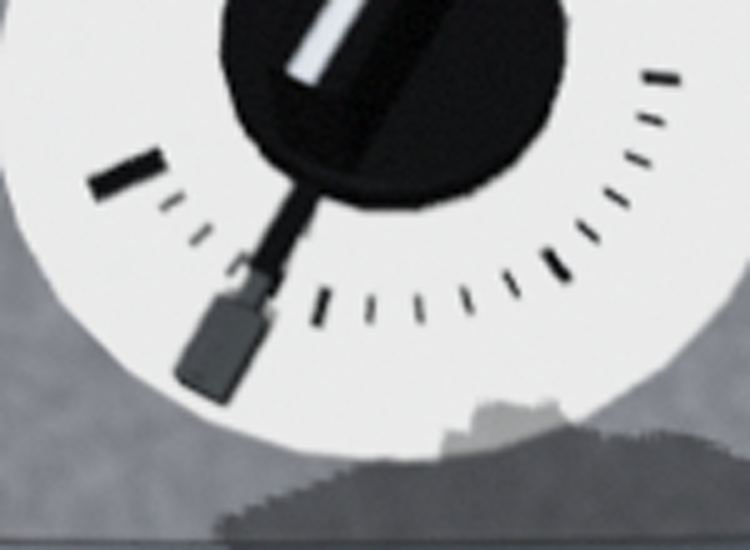

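```bash
cat > fin.py <<'E'
import sys,cv2
from h import *
i=sys.argv[1]; w=load("wrist",i); p=np.load("p8.npy"); im=w["image"]
# refit lateral offset on mark centroids near predicted positions, then rectify dial plane at two heights
def rect(h,name):
    S=8 # px per mm
    X=np.arange(30,75,1/S); T=np.arange(1.5,2.75,.002)
    tt,xx=np.meshgrid(T,X/1000)
    a=tt-np.radians(85); P=np.array([0,.15,.105])+ (xx*np.cos(a))[...,None]*np.array([0,-c35,s35])+(-xx*np.sin(a))[...,None]*np.array([1,0,0])+h*np.array([0,s35,c35])
    q=proj(w,box(p,P.reshape(-1,3))).reshape(*tt.shape,2).astype(np.float32)
    r=cv2.remap(im,q[...,0],q[...,1],cv2.INTER_CUBIC); return T,X,r
g={}
for h in(0,.006,.008):
    T,X,r=rect(h,""); g[h]=cv2.cvtColor(r,cv2.COLOR_BGR2GRAY).astype(float); cv2.imwrite(f"pics/rect{i}_{int(h*1000)}.png",r)
def row(h,R): return g[h][np.argmin(abs(X-R))]
def dark(h,R,lo,hi,thr=140):
    v=row(h,R); m=(T>lo)&(T<hi)&(v<thr); return (T[m].min().round(3),T[m].max().round(3),T[m].mean().round(3)) if m.any() else None
for R in(45.5,47): print("mark15",R,dark(0,R,2.5,2.7),"10",dark(0,R,1.68,1.82),"13",dark(0,R,2.2,2.34),"14",dark(0,R,2.38,2.5))
for R in(36,38,40,42,44,45,46): print("ptr",R,dark(.006,R,1.83,2.3))
for R in(56,58,60,62,64,66): print("tab",R,dark(.008,R,1.7,2.3))
E
python3 fin.py 15; python3 fin.py 8
```

```text
mark15 45.5 (np.float64(2.588), np.float64(2.694), np.float64(2.641)) 10 (np.float64(1.744), np.float64(1.788), np.float64(1.766)) 13 (np.float64(2.282), np.float64(2.304), np.float64(2.293)) 14 (np.float64(2.456), np.float64(2.474), np.float64(2.465))
mark15 47 (np.float64(2.588), np.float64(2.69), np.float64(2.639)) 10 (np.float64(1.746), np.float64(1.786), np.float64(1.766)) 13 (np.float64(2.284), np.float64(2.302), np.float64(2.293)) 14 (np.float64(2.454), np.float64(2.478), np.float64(2.466))
ptr 36 (np.float64(1.908), np.float64(2.076), np.float64(1.992))
ptr 38 (np.float64(1.914), np.float64(2.07), np.float64(1.992))
ptr 40 (np.float64(1.926), np.float64(2.066), np.float64(1.996))
ptr 42 (np.float64(1.924), np.float64(2.06), np.float64(1.992))
ptr 44 (np.float64(1.92), np.float64(2.056), np.float64(1.988))
ptr 45 (np.float64(1.914), np.float64(2.058), np.float64(1.986))
ptr 46 (np.float64(1.906), np.float64(2.258), np.float64(2.02))
tab 56 (np.float64(1.872), np.float64(2.06), np.float64(1.966))
tab 58 (np.float64(1.874), np.float64(2.058), np.float64(1.966))
tab 60 (np.float6
[... 564 characters left out ...]
p.float64(1.732), np.float64(1.776), np.float64(1.754)) 13 (np.float64(2.268), np.float64(2.294), np.float64(2.281)) 14 (np.float64(2.442), np.float64(2.472), np.float64(2.457))
ptr 36 None
ptr 38 None
ptr 40 None
ptr 42 None
ptr 44 None
ptr 45 None
ptr 46 (np.float64(2.062), np.float64(2.246), np.float64(2.169))
tab 56 (np.float64(1.86), np.float64(2.052), np.float64(1.956))
tab 58 (np.float64(1.866), np.float64(2.052), np.float64(1.959))
tab 60 (np.float64(1.868), np.float64(2.046), np.float64(1.957))
tab 62 (np.float64(1.87), np.float64(2.046), np.float64(1.958))
tab 64 (np.float64(1.876), np.float64(2.044), np.float64(1.96))
tab 66 (np.float64(1.878), np.float64(2.04), np.float64(1.959))
```

View pics/rect15_6.png

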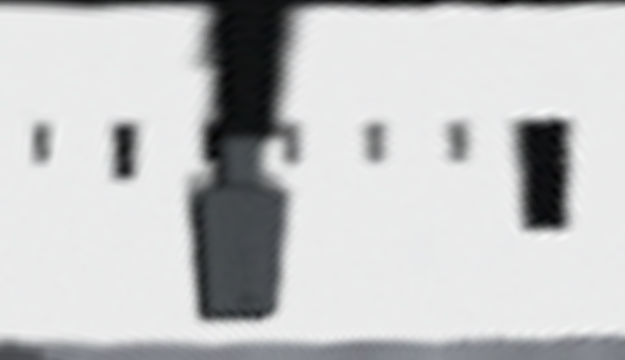

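```bash
python3 - <<'E'
from h import *
from bench import ctrl
T=tobox(np.load("p8.npy"),ctrl.sense()["tcp_pos"]);print(T)
d=(np.array([-.042,.165,.1313])-T)/.025; print("tool",d[1],d[0],-d[2])
E
```

```text
[-0.00051872  0.11867514  0.24671199]
tool 1.852994279177435 -1.6592511445651807 4.616479670137817
```

carry_out(increments=[[-1, [0.62, -0.56, 0], 0], [-1, [0.62, -0.56, 0.6], 0], [-1, [0.61, -0.54, 0.8], 0], [-1, [0, 0, 0.8], 0], [-1, [0, 0, 0.8], 0], [-1, [0, 0, 0.8], 0], [-1, [0, 0, 0.7], 0], [-1, [0, 0, 0], 0], [-1, [0, 0.1, 0], 0], [-1, [0, 0.1, 0], 0], [-1, [0, 0.1, 0], 0], [-1, [0, 0, 0], 0]])

```text
time_s: 17.13
tcp_pos: [0.5206, 0.1607, 0.136]
eef_rot: [0.638, 0.77, 0.001, 0.0]
wrist_force: [-0.3, 0.8, 0.2]
grip_width: 0.0003
```

```bash
cat > q.py <<'E'
from h import *
from bench import ctrl
s=ctrl.sense();T=tobox(np.load("p8.npy"),s["tcp_pos"]);print(T.round(5),s["wrist_force"].round(2),s["time_s"])
E
python3 q.py
```

```text
[-0.03266  0.16495  0.13601] [-0.32  0.83  0.25] 17.1333
```

carry_out(increments=[[-1, [0, 0.025, 0], 0], [-1, [0, 0, 0], 0]])

```text
time_s: 17.3
tcp_pos: [0.5206, 0.1606, 0.1355]
eef_rot: [0.638, 0.77, 0.0, 0.0]
wrist_force: [-0.8, -0.3, 0.4]
grip_width: 0.0
```

```bash
python3 q.py
```

```text
[-0.03264  0.16481  0.13554] [-0.8  -0.3   0.42] 17.3
```

carry_out(increments=[[-1, [0, 0.025, 0], 0], [-1, [0, 0, 0], 0]])

```text
time_s: 17.47
tcp_pos: [0.5208, 0.1605, 0.1351]
eef_rot: [0.638, 0.77, -0.0, -0.0]
wrist_force: [-2.3, -0.6, 1.9]
grip_width: 0.0
```

```bash
python3 q.py
```

```text
[-0.03246  0.16471  0.13514] [-2.33 -0.63  1.87] 17.4667
```

carry_out(increments=[[-1, [0, 0.02, 0], 0], [-1, [0, 0, 0], 0]])

```text
time_s: 17.63
tcp_pos: [0.5211, 0.1605, 0.1349]
eef_rot: [0.638, 0.77, -0.0, -0.0]
wrist_force: [-3.2, -0.3, 1.5]
grip_width: 0.0002
```

```bash
python3 q.py
```

```text
[-0.03219  0.16469  0.13495] [-3.19 -0.32  1.52] 17.6333
```

carry_out(increments=[[-1, [0, -0.4, 0], 0], [-1, [0, 0, -0.9], 0], [-1, [0, 0, -0.9], 0], [-1, [0, 0, -0.9], 0], [-1, [-0.64, 0.54, -0.9], 0], [-1, [-0.64, 0.54, -0.9], 0], [-1, [-0.6, 0.56, 0], 0], [-1, [0, 0, 0], 0], [-1, [0, 0, 0], 0]])

```text
time_s: 18.38
tcp_pos: [0.5614, 0.119, 0.2473]
eef_rot: [0.639, 0.77, 0.0, 0.0]
wrist_force: [0.0, -0.1, 0.3]
grip_width: 0.0001
```

```bash
python3 cap.py 16 wrist scene side; python3 fin.py 16
```

```text
{'time_s': 18.5333, 'tcp_pos': array([0.5598018 , 0.120972  , 0.24671504]), 'eef_rot': array([ 6.37030859e-01,  7.70838038e-01, -3.56905487e-04, -5.24796385e-04]), 'wrist_force': array([ 0.28194847, -0.91938183, -0.92243964]), 'grip_width': -0.00017117394616142319} [-0.17  0.3  -0.15  1.76  0.05  1.09 -0.14]
mark15 45.5 (np.float64(2.588), np.float64(2.692), np.float64(2.64)) 10 (np.float64(1.744), np.float64(1.788), np.float64(1.766)) 13 (np.float64(2.28), np.float64(2.304), np.float64(2.292)) 14 (np.float64(2.458), np.float64(2.472), np.float64(2.465))
mark15 47 (np.float64(2.586), np.float64(2.692), np.float64(2.639)) 10 (np.float64(1.746), np.float64(1.784), np.float64(1.765)) 13 (np.float64(2.282), np.float64(2.302), np.float64(2.292)) 14 (np.float64(2.454), np.float64(2.476), np.float64(2.465))
ptr 36 (np.float64(1.904), np.float64(2.066), np.float64(1.985))
ptr 38 (np.float64(1.904), np.float64(2.058), np.float64(1.981))
ptr 40 (np.float64(1.92), np.float64(2.054), np.float64(1.987))
ptr 42 (np.float64(1.92), np.float64(2.052), np.float64(1.986))
ptr 44 (np.float64(1.914), np.float64(2.046), np.float64(1.98))
ptr 45 (np.float64(1.91), np.float64(2.044), np.float64(1.977))
ptr 46 (np.float64(1.904), np.float64(2.258), np.float64(2.01))
tab 56 (np.float64(1.872), np.float64(2.06), np.float64(1.966))
tab 58 (np.float64(1.874), np.float64(2.058), np.float64(1.966))
tab 60 (np.float64(1.878), np.float64(2.056), np.float64(1.967))
tab 62 (np.float64(1.882), np.float64(2.05), np.float64(1.966))
tab 64 (np.float64(1.884), np.float64(2.05), np.float64(1.967))
tab 66 (np.float64(1.886), np.float64(2.048), np.float64(1.967))
```

View pics/rect16_6.png

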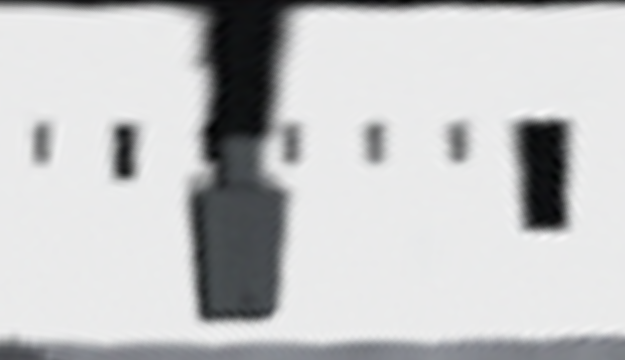

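View pics/scene16.png

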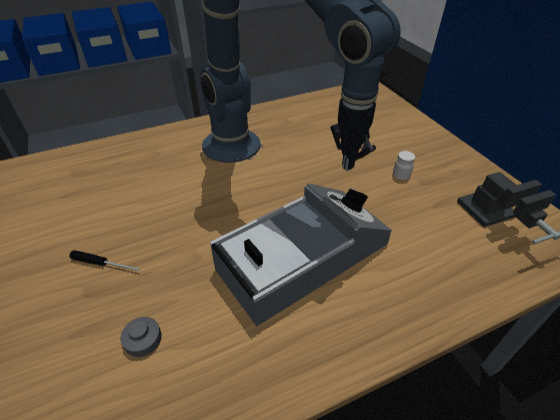

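```bash
python3 - <<'E'
from h import *
import cv2
w=load("wrist",7); p=np.load("p8.npy")
for x,y in((85,300),(200,300)): pass
im=w["image"]; a=cv2.resize(im[85:305,310:365],None,fx=6,fy=2.7,interpolation=cv2.INTER_CUBIC); cv2.imwrite("pics/w7z.png",a)
q=lambda y,z:proj(w,box(p,[[.05,y,z]]))[0].round(1)
for gap in(.010,.012,.014): print(gap,"cover edge px",q(-.212+gap,.109))
print("seal face top",q(-.212,.112),"outer",q(-.22,.112))
r=cv2.cvtColor(im,cv2.COLOR_BGR2GRAY)[int(q(-.2,.109)[1])]; print(r[318:356])
E
```

```text
0.01 cover edge px [330.5 152.4]
0.012 cover edge px [328.1 152.3]
0.014 cover edge px [325.6 152.3]
seal face top [343.5 153.1] outer [353.2 153.4]
[173 170 169 169 169 168 167 168 169 167  91  42  35  34  34  34  34  34
  34  32  33  33  28  14   8  10  16  15  15  18  15  16  16  16  16  50
 115 123]
```

```bash
python3 -c "
from bench import ctrl
print(ctrl.finish_job()); print(ctrl.sense()['time_s'])"
```

```text
the job is handed in; nothing more can be done
None
the job is handed in; nothing more can be done
```

The job is handed in at about 18.6 s of the 54 s allowed; no verdict was reported.

- **Cover:** I slid it shut until it stopped dead against the seal (about 17 N) and backed it off. The arm had moved 11.6 mm at my last reading before a final nudge of about 0.5 mm. The wrist picture after release put the gap at about 12 mm.
- **Timer:** I pushed the knob clockwise with the closed fingers to about 2.76 rad, past the top mark at 2.618. I then pushed it back down in small steps without passing the tab.
- **Last check at the tab:** The pointer measured 0.01 to 0.02 rad above the tab's centre line, with the tab at about 1.945 rad. By eye in the flattened picture the two looked centred on each other. The pointer's left edge was blurred by mark 11, so I trust the reading to about that 0.01 to 0.02 rad.
- **Other things:** The arm stood clear of the box at the end. The spare canister, jar and screwdriver looked unmoved in the scene picture. The canister in the box was hidden under the cover, so I could not check it afterwards.

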